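# Blow off foot brackets on a folding hook

### The arm

A 7-joint arm with a two-finger parallel gripper is mounted at the origin on the work surface. World frame = base frame: x ahead of the robot, y to its left, z up, the work surface at z = 0. Lengths are in m, angles in rad, forces in N, time in s.
With the tool pointing down it reaches from about 0.35 to 0.9 m from the base axis. Payload 7.2 kg.
Tool frame: the origin (TCP) lies between the finger pads; the fingertips stand 22 mm ahead of it and the grasp point (between the pads) lies 3 mm ahead of it; z points along the fingers, y is the line along which they close (so a half turn about z gives the same grasp; the last joint's range is limited). The gripper opens to 88 mm and grips with 3 to 60 N. Pads are 20 mm wide; open, the fingers measure 115 mm over their backs; the gripper's body (75 mm by 178 mm) begins 61 mm behind the grasp point.
Start: joints at [1.05, 0.411, -0.013, 1.596, 0.006, 1.134, -0.082], TCP at [0.273, -0.562, 0.245] pointing down, gripper open.
Joint ranges: [-2.95, 2.95], [-0.29, 1.99], [-1.47, 1.44], [0.14, 2.54], [-1.03, 4.17], [0.13, 1.85], [-2.86, 2.86]. Speed limits (rad/s): [2.39, 2.39, 3.01, 3.01, 3.14, 3.14, 3.14].

### API

Orientations are given as a unit quaternion [w, x, y, z].
In Python, from plant import env gives the robot as it stands.
- The arm moves only by the shell command python3 -m handwheel 'ROWS' [FORCE]. ROWS is JSON, a list of rows, each a list of 3 entries, a list of its own where there are three numbers: the finger opening in cm, from 0 to 8.78, then the shift along the tool's x, y, z in cm, then the turn, a rotation vector about the tool's x, y, z in rad. In form: [[fingers, [tx, ty, tz], [rx, ry, rz]], ...]. A call has 1 to 8 rows; each row shifts and turns the commanded pose from where the row before left it, along the tool's axes as they then stand; what a row does not reach is not made up. A row lasts 1/8 s, in which the tool goes at most 62.5 mm and 10.7 degrees, less where a joint would pass 70% of its speed; a pose out of reach is approached as far as the arm can. A call with a gripper value outside its range is refused whole. The fingers move at their own pace and stop on an object; FORCE is the grip in N (left out, the last holds). Time passes only in rows, so rows that do not move let the fingers close. It gives the time, the measured TCP pose, the force, the opening and the grip force at its end, in the units of the state.
- env.get_obs(): the state, without advancing time (a new reading comes with each control period).
- env.snapshot(name): name is "side" or "top" or "wrist"; returns the picture (480x640x3 uint8, red, green, blue); there is no depth.
- env.camera_info(name): a dict with "vertical_fov" (degrees; the focal length in pixels is half the picture's height over the tangent of half this angle, whatever the lens; pixels are square), "cx", "cy" (the principal point, pixels), "rvec" (rotation vector, rad) and "tvec" (3), from world to camera coordinates, as OpenCV has them. Camera axes: x right, y down, z forward; pixel columns grow to the right and rows downward; lengths in m; the calibration is good to about 2 mm. A picture is of the moment at which its call begins: read the wrist's pose just before it. camera_info takes no time and is no camera call; for the wrist camera it gives the pose at the moment of the call.
- env.job_done(): hands the job in; it is judged then, once.
The state is a dict: "time_s": time; "joints": joint angles; "joint_velocities": joint speeds; "joint_efforts": joint torques, N m; "position": TCP position; "orientation": TCP orientation; "force": force on the tool from outside, world axes, zero at the start; "torque": the same for the moment, N m; "finger_gap": opening from 0.0 (shut) to 1.0 (fully open); "gripper_force": force on a finger pad.
Only numpy, scipy, OpenCV 4.12 (cv2) and the standard library are available. Lean on these libraries where they do the work, as an engineer would, in place of code of your own. Each camera call takes 0.05 s, during which the arm holds its last target. There are 200 camera calls.

### The job

Swing the folded hook on the blow-off stand straight out and hang all the foot brackets on it together, each by the hole that lets it hang level. Slide the air gate to the pointer mark and leave it open there for about eight seconds, slide it fully shut again, then stand the brackets upright in the blue tray and fold the empty hook flat against the board. Do not disturb the other things on the bench.

Things in the scene. Friction and masses are not known exactly. Their poses are not given: they have to be found in the camera images.
- stand: Blow-off stand fixed to the bench. Origin on the bench below the board's front face; -x looks to the robot, y along the board. Board: face at x 0, y -90 to 190, z 195 to 245 mm. The hook's vertical hinge is at x -36, y 0 between two lugs (30 mm wide, z 193 to 247). Grey air box 100 (x) x 240 (y) x 70 mm high, centre x -30, y -240, carries the slide gate.
- hook (a joint): Hook angle, rad: 0 = folded flat, pointing to the stand's +y, 36 mm (axis) before the board; 1.571 = straight out to the stand's -x; stops at both. Stiff hinge (0.2 N m), stays where left. Level round bar, 10 mm thick, axis 220 mm above the bench, 160 mm long; the last 10 mm bend up, top 9 mm above the axis. Two brackets fit, 45 and 110 mm from the hinge.
- hook_hinge (a point): Point on the hook's vertical hinge axis at the height of the bar's axis (220 mm above the bench).
- hook_tip (a point): Point on the bar's axis 148 mm from the hinge axis, where the end starts to bend up.
- gate (a joint): Travel of the air gate, m: 0 = fully shut (stop at the stand's -y end), growing to 0.12 (stop) towards the stand's +y. Friction about 1.5 N; stays where it is left.
- gate_top (a point): Centre of the top of the gate's black grip, 28 (x) x 20 (y) x 40 (z) mm, sides parallel to the stand's, sliding along the stand's y on a track 14 mm high and 40 mm wide on the air box. This point is 124.5 mm above the bench, at x -35 mm in the stand's frame.
- mark: Fixed steel pointer fin beside the gate's track (on the +x side), 26 (x) x 5 (y) x 17 (z) mm, on the air box's top. Origin: centre of its underside; axes parallel to the stand's. The gate is at the mark when the middle of its grip is level with the fin along the stand's y.
- tray: Blue open tray fixed to the bench, 220 (x) x 190 (y) mm outside, 35 mm high, walls and floor 5 mm. Origin: centre of its underside. Takes two brackets side by side, webs along the tray's y, centres 45 mm either side of its middle in x.
- bracket_a: Aluminium foot bracket, 0.6 kg (absent in some starts). Origin: centre of underside. Flange 56 x 144 (y) x 8 mm; upright web 10 mm thick (x), 144 wide (y), top edge at z 118. 28 mm holes through the web at z 84, y = -51, -17 and +17 mm. Steel bushing 38 mm across, 46 long (along x) at y = +46, z 38. Centre of mass: x 0, y = +17, z 42 mm.
- bracket_b: Aluminium foot bracket, 0.6 kg (absent in some starts). Origin: centre of underside. Flange 56 x 144 (y) x 8 mm; upright web 10 mm thick (x), 144 wide (y), top edge at z 118. 28 mm holes through the web at z 84, y = -17, +17 and +51 mm. Steel bushing 38 mm across, 46 long (along x) at y = +46, z 38. Centre of mass: x 0, y = +17, z 42 mm.
- bracket_c: Aluminium foot bracket, 0.6 kg (absent in some starts). Origin: centre of underside. Flange 56 x 144 (y) x 8 mm; upright web 10 mm thick (x), 144 wide (y), top edge at z 118. 28 mm holes through the web at z 84, y = -34, 0 and +34 mm. Steel bushing 38 mm across, 46 long (along x) at y = 0, z 38. Centre of mass: x 0, y = 0, z 42 mm.
- barrel1: Square aluminium cylinder barrel, 64 x 64 x 130 mm, a bystander. Origin: centre of underside.
- barrel2: Square aluminium cylinder barrel, 64 x 64 x 130 mm, a bystander. Origin: centre of underside.
- barrel3: Square aluminium cylinder barrel, 64 x 64 x 130 mm, a bystander. Origin: centre of underside.
- spanner: Steel spanner 180 mm long lying on the bench, a bystander. Origin: centre of its underside.
- seal: Rubber seal ring, 72 mm across, 12 mm high, a bystander.
- carton: Open cardboard carton 100 x 80 x 50 mm, a bystander.
- grease: Jar 60 mm across, 90 mm high, a bystander.

How it is judged:
On the way, in this order (a step that is already met when the one before it is completed fails the run):
1. the hook is swung straight out (value of joint hook above 1.45 rad), for 0.2 s.
2. all the brackets hang level on the hook, let go (value of joint hook above 1.4 rad and height (world z) of each of bracket_a, bracket_b, bracket_c above 0.1 m and angle between each of bracket_a, bracket_b, bracket_c's own z axis and vertical below 0.14 rad and contact force between each of bracket_a, bracket_b, bracket_c and stand above 1 N and contact force between each of bracket_a, bracket_b, bracket_c and the fingers below 0.1 N), for 0.3 s.
3. the air gate is at the pointer mark with the brackets on the hook (y of gate_top in the frame of mark between -0.006 and 0.006 m and value of joint hook above 1.4 rad and height (world z) of each of bracket_a, bracket_b, bracket_c above 0.1 m), for 6 s.
4. the air gate is fully shut with the brackets on the hook (value of joint gate below 0.005 m and value of joint hook above 1.4 rad and height (world z) of each of bracket_a, bracket_b, bracket_c above 0.1 m), for 0.2 s.
5. all the brackets stand upright in the tray, let go (x of bracket_a in the frame of tray between -0.09 and 0.09 m and y of bracket_a in the frame of tray between -0.07 and 0.07 m and z of each of bracket_a, bracket_b, bracket_c in the frame of tray below 0.015 m and angle between each of bracket_a, bracket_b, bracket_c's own z axis and vertical below 0.12 rad and contact force between each of bracket_a, bracket_b, bracket_c and the fingers below 0.1 N and x of bracket_b in the frame of tray between -0.09 and 0.09 m and y of bracket_b in the frame of tray between -0.07 and 0.07 m and x of bracket_c in the frame of tray between -0.09 and 0.09 m and y of bracket_c in the frame of tray between -0.07 and 0.07 m), for 0.3 s.
At the end, for the whole second after the job is handed in: The hook is folded flat (within 0.1 rad), the air gate is shut (within 7 mm), and every bracket stands upright (within 0.12 rad) on the tray's floor, its origin within 90 mm in x and 70 mm in y of the tray's middle, released (all of step 5 and value of joint hook below 0.1 rad and value of joint gate below 0.007 m); the robot touches nothing.
It fails at once if another thing on the bench was moved more than 40 mm or knocked over (distance of any of barrel1, barrel2, barrel3, spanner, seal, carton, grease from where it was at the start of the episode above 0.04 m or angle between any of barrel1, barrel2, barrel3, spanner, seal, carton, grease's own z axis and vertical above 0.5 rad).
Of bracket_a, bracket_b, bracket_c only 1 to 2 are there at a start; the rules pass over those that are not, and their reading is None.
At some moment in a run one of bracket_a, bracket_b, bracket_c may be knocked a few centimetres aside while the robot is not near it.
It also fails if it takes over 210 s, if anything falls off the work surface, if the arm or the gripper's body presses on something with over 40 N, if the wrist force passes 120 N, or if a joint passes its speed limit or range.

## Working session

There is one attempt and no reset: what is moved stays moved. The work goes in short steps, Python scripts to look and compute and a shell command to move; the robot and the scene stay as the last step left them, time stands still between calls to the robot, and variables do not carry over. Pictures are saved under pics/ and viewed, at most 14 in all, crops included, and the job is handed in when it is done.

```bash
ls; mkdir -p pics
python3 - <<'E'
from plant import env
import cv2
o=env.get_obs(); print({k:(v if not hasattr(v,'round') else v) for k,v in o.items()})
for n in ["side","top","wrist"]:
    im=env.snapshot(n); cv2.imwrite(f"pics/{n}0.png",im[:,:,::-1]); print(n,env.camera_info(n))
E
```

```text
pics
{'time_s': 0.0, 'joints': array([ 1.04980738,  0.41189135, -0.0127118 ,  1.59704549,  0.00561163,
        1.13430991, -0.08219558]), 'joint_velocities': array([ 0.00044779, -0.00096737,  0.00174197,  0.00092172,  0.00106596,
       -0.00082978, -0.0004782 ]), 'joint_efforts': array([ 3.01351711e-04, -5.87954950e+01,  6.42265342e-01, -2.91077310e+01,
       -5.37112006e-02,  1.84169674e-02,  1.21654130e-04]), 'position': array([ 0.27317315, -0.5616086 ,  0.2438138 ]), 'orientation': array([-7.72082071e-04,  9.74477932e-01,  2.24481859e-01, -2.42290888e-04]), 'force': array([-0.51426709, -0.08141202,  0.23660699]), 'torque': array([ 0.01680348,  0.02352652, -0.05092732]), 'gripper_force': 0.0, 'finger_gap': 1.0015425995822684}
side {'vertical_fov': 44.47719943579234, 'cx': 316.13041142117777, 'cy': 233.74559054825747, 'rvec': array([ 0.34668245, -2.74052158,  1.29352506]), 'tvec': array([0.48943304, 0.17935055, 1.61694588])}
top {'vertical_fov': 46.632218267654665, 'cx': 320.0321870296737, 'cy': 242.92648055457096, 'rvec': array([ 2.11667693, -2.15931323,  0.20836397]), 'tvec': array([-0.00204611,  0.54398916,  1.51047114])}
wrist {'vertical_fov': 70.16806236035904, 'cx': 321.82316674072507, 'cy': 243.6069057878095, 'rvec': array([-2.43361744,  1.52199153,  0.23995603]), 'tvec': array([-0.62341555, -0.03694938,  0.39307844])}
```

View pics/top0.png

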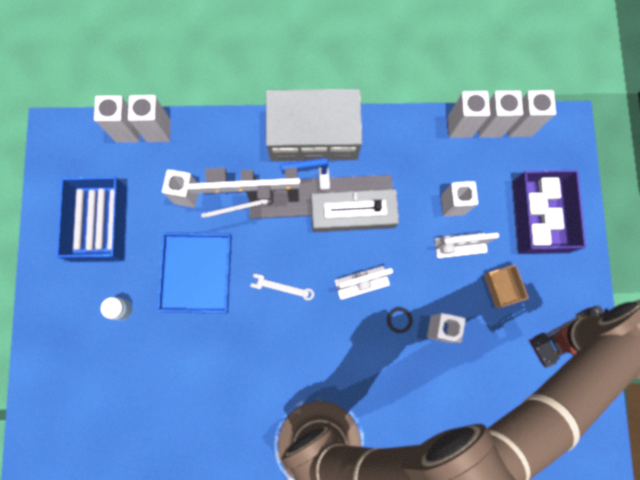

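View pics/side0.png

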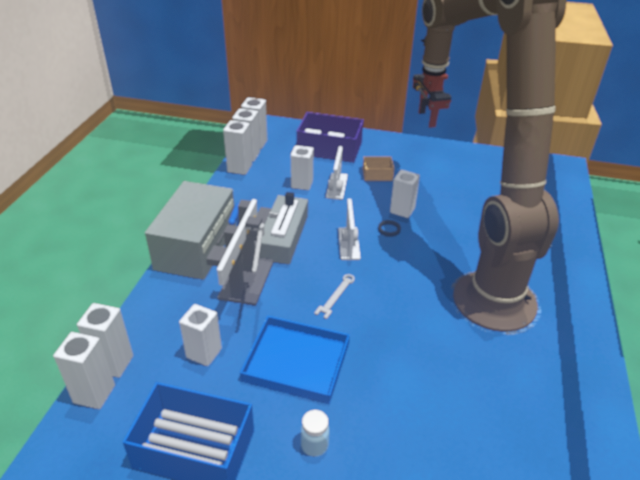

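The top view shows two brackets at about (363,282) and (466,244), the stand with its hook nearly folded (hinge about (268,203), tip (203,214)), the gate grip at (378,205), the mark fin at (355,196) and the tray at (195,272). The spanner is at (283,288) and the seal at (400,320). I'll enlarge the key area next.

```bash
cat > h.py <<'E'
import numpy as np, cv2
from scipy.optimize import least_squares
from scipy.spatial.transform import Rotation as R
from plant import env
def K(ci):
    f=240/np.tan(np.radians(ci['vertical_fov'])/2)
    return np.array([[f,0,ci['cx']],[0,f,ci['cy']],[0,0,1.]])
def proj(ci,P):
    return cv2.projectPoints(np.atleast_2d(np.array(P,float)),ci['rvec'],ci['tvec'],K(ci),None)[0][:,0]
def plane(ci,uv,z):
    Rm=cv2.Rodrigues(ci['rvec'])[0]; c=-Rm.T@ci['tvec']
    d=Rm.T@np.linalg.inv(K(ci))@np.array([uv[0],uv[1],1.])
    return c+d*(z-c[2])/d[2]
def world(pose,L):  # pose x,y,yaw ; L local points
    L=np.atleast_2d(np.array(L,float)); c,s=np.cos(pose[2]),np.sin(pose[2])
    return np.c_[pose[0]+c*L[:,0]-s*L[:,1],pose[1]+s*L[:,0]+c*L[:,1],L[:,2]]
def fit(obs,p0):  # obs: list of (ci, local pts, uv)
    f=lambda p:np.concatenate([(proj(ci,world(p,L))-np.array(uv)).ravel() for ci,L,uv in obs])
    s=least_squares(f,p0,loss='soft_l1'); return s.x,np.abs(s.fun).reshape(-1,2).round(1).tolist()
def snap(n,tag):
    ci=env.camera_info(n); im=env.snapshot(n)[:,:,::-1].copy(); cv2.imwrite(f'pics/{tag}.png',im)
    np.save(f'pics/{tag}.npy',ci,allow_pickle=True); return ci,im
def load(tag): return np.load(f'pics/{tag}.npy',allow_pickle=True).item()
def st():
    o=env.get_obs(); r=R.from_quat(np.roll(o['orientation'],-1)).as_matrix()
    print('t%.2f'%o['time_s'],'p',o['position'].round(4),'zax',r[:,2].round(3),'yax',r[:,1].round(3),'q',o['joints'].round(2),'F',o['force'].round(1),'gap',round(float(o['finger_gap']),3),'g',round(float(o['gripper_force']),1))
E
python3 - <<'E'
from h import *
im=cv2.imread('pics/top0.png')
np.save('pics/top0.npy',env.camera_info('top'),allow_pickle=True);np.save('pics/side0.npy',env.camera_info('side'),allow_pickle=True)
c=load('top0')
for n,uv,z in [('brA',(363,290),0),('brB',(462,250),0),('tray c',(195,272),.03),('hinge',(268,203),.22),('tip',(205,214),.22),('gate',(379,205),.1245),('mark',(355,196),.1),('boardL',(188,185),.245),('boardR',(299,182),.245),('spanner',(283,288),0)]:
    print(n,plane(c,uv,z).round(3))
a=im[150:310,150:350]; b=im[150:350,340:540]
cv2.imwrite('pics/c1.png',cv2.resize(a,None,fx=4,fy=3.75,interpolation=cv2.INTER_CUBIC) if 0 else cv2.resize(im[165:310,340:520],None,fx=4,fy=4,interpolation=cv2.INTER_CUBIC))
print(plane(c,(320,440),0))
E
```

```text
brA [ 0.414 -0.133  0.   ]
brB [ 0.524 -0.424  0.   ]
tray c [0.471 0.338 0.03 ]
hinge [0.618 0.119 0.22 ]
tip [0.592 0.277 0.22 ]
gate [ 0.631 -0.173  0.125]
mark [ 0.664 -0.111  0.1  ]
boardL [0.661 0.315 0.245]
boardR [0.664 0.04  0.245]
spanner [0.424 0.094 0.   ]
[ 0.0089471  -0.00215131  0.        ]
```

View pics/c1.png

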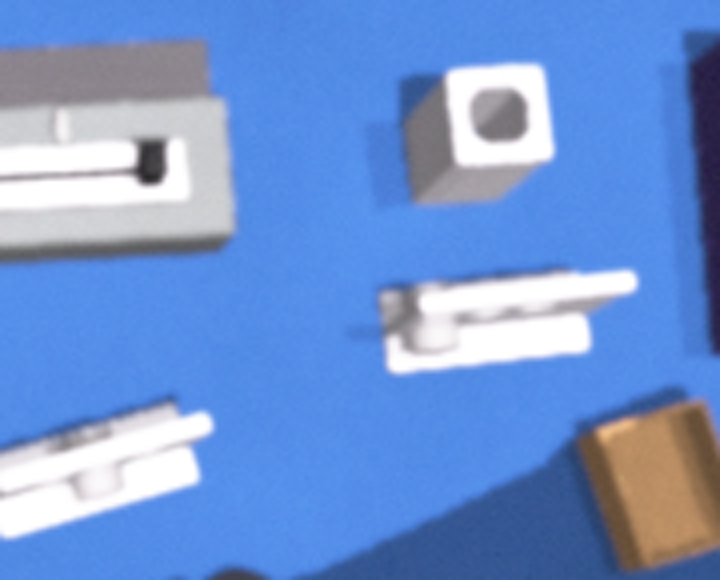

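The enlarged top view identifies the near bracket as c, with its bushing in the middle at crop (98,480). The far one is a or b, with its bushing at the +y end at crop (435,335). In both, the level hole sits above the centre of mass. Next I'll move the wrist camera above them.

```bash
cat >> h.py <<'E'
def go(p,xdir=None,z=(0,0,-1)):
    """shift (cm, current tool axes) to TCP p, and rz turn to bring tool x along heading xdir (rad)"""
    o=env.get_obs(); r=R.from_quat(np.roll(o['orientation'],-1)).as_matrix()
    print('shift cm',(r.T@(np.array(p)-o['position'])*100).round(2))
    if xdir is not None:
        X=np.array([np.cos(xdir),np.sin(xdir),0]);Z=np.array([0,0,-1.]);T=np.c_[X,np.cross(Z,X),Z]
        print('turn after',R.from_matrix(r.T@T).as_rotvec().round(3))
E
python3 - <<'E'
from h import *
st(); ci=env.camera_info('wrist'); Rm=cv2.Rodrigues(ci['rvec'])[0]; c=-Rm.T@ci['tvec']
o=env.get_obs(); r=R.from_quat(np.roll(o['orientation'],-1)).as_matrix()
print('cam in tool',r.T@(c-o['position']),'cam axes in tool\n',(Rm@r).round(3))
go([.42,-.32,.40],0)
E
```

```text
t0.15 p [ 0.2732 -0.5617  0.244 ] zax [-0.001  0.001 -1.   ] yax [ 0.438 -0.899 -0.001] q [ 1.05  0.41 -0.01  1.6   0.01  1.13 -0.08] F [0.  0.1 0.3] gap 1.0 g 0.0
cam in tool [ 0.08457488 -0.00065979 -0.14043752] cam axes in tool
 [[-0.     1.     0.001]
 [-0.952  0.    -0.305]
 [-0.305 -0.001  0.952]]
shift cm [ 23.77 -15.33 -15.58]
turn after [-0.001  0.     0.453]
```

```bash
python3 -m handwheel '[[8.7,[0,0,-5],[0,0,0]],[8.7,[0,0,-5],[0,0,0]],[8.7,[0,0,-5.5],[0,0,0]],[8.7,[4,-2.6,0],[0,0,0]],[8.7,[4,-2.6,0],[0,0,0]],[8.7,[4,-2.6,0],[0,0,0]],[8.7,[4,-2.6,0],[0,0,0]],[8.7,[4,-2.6,0],[0,0,0]]]'
python3 -m handwheel '[[8.7,[3.8,-2.3,0],[0,0,0]],[8.7,[0,0,0],[0,0,0.15]],[8.7,[0,0,0],[0,0,0.15]],[8.7,[0,0,0],[0,0,0.153]],[8.7,[0,0,0],[0,0,0]]]'
python3 - <<'E'
from h import *
st(); snap('wrist','w1'); go([.47,.17,.45],0)
E
```

```text
time_s: 1.15
position: [0.3969, -0.3561, 0.3995]
orientation: [-0.0, 0.974, 0.224, -0.0]
force: [1.2, -0.3, 0.3]
finger_gap: 0.989
gripper_force: 0.0
time_s: 1.78
position: [0.4204, -0.3202, 0.3994]
orientation: [-0.0, 1.0, 0.0, -0.0]
force: [-0.1, 0.2, 0.3]
finger_gap: 0.99
gripper_force: 0.0
t1.77 p [ 0.4204 -0.3202  0.3994] zax [-0.  0. -1.] yax [ 0.001 -1.    -0.   ] q [ 0.67  0.16 -0.13  1.58  0.02  1.41 -1.03] F [-0.1  0.2  0.3] gap 0.99 g 0.0
shift cm [  5.11 -49.01  -5.05]
turn after [-0.     0.     0.003]
```

View pics/w1.png

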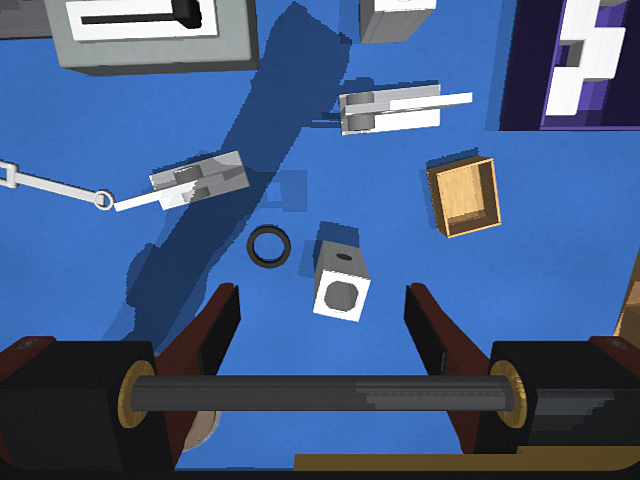

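The wrist view shows the far bracket's flange corners at (340,97), (437,84), (440,122) and (343,134), with its web top's right end at (472,98). Bracket c's flange corners are at (150,177), (240,151), (248,186) and (165,209). The spanner's ring end nearly touches c's left end in the image, at (104,200). The stand is next.

```bash
python3 -m handwheel '[[8.7,[0.6,-5.8,-0.6],[0,0,0]],[8.7,[0.6,-5.8,-0.6],[0,0,0]],[8.7,[0.6,-5.8,-0.6],[0,0,0]],[8.7,[0.6,-5.8,-0.6],[0,0,0]],[8.7,[0.6,-5.8,-0.6],[0,0,0]],[8.7,[0.6,-5.8,-0.6],[0,0,0]],[8.7,[0.6,-5.8,-0.6],[0,0,0]],[8.7,[0.6,-5.8,-0.6],[0,0,0]]]' | head -2
python3 -m handwheel '[[8.7,[0,0,0],[0,0,0]],[8.7,[0,0,0],[0,0,0]]]' | head -2
python3 - <<'E'
from h import *
st(); snap('wrist','w2')
c=load('w1')
B=lambda y0:[[.028,.072,.0],[.028,-.072,.008],[-.028,-.072,.008],[-.028,.072,.008]]
print(fit([(c,[[.028,.072,.008],[.028,-.072,.008],[-.028,-.072,.008],[-.028,.072,.008],[0,-.072,.118]],[(340,97),(437,84),(440,122),(343,134),(472,98)])],[.52,-.42,0]))
print(fit([(c,[[.028,.072,.008],[.028,-.072,.008],[-.028,-.072,.008],[-.028,.072,.008]],[(150,177),(240,151),(248,186),(165,209)])],[.42,-.13,.2]))
E
```

```text
time_s: 2.82
position: [0.4685, 0.1454, 0.4481]
time_s: 3.08
position: [0.4686, 0.143, 0.4473]
t3.08 p [0.4686 0.143  0.4473] zax [-0.001 -0.001 -1.   ] yax [ 0.002 -1.     0.001] q [ 0.12  0.11 -0.57  1.54  0.06  1.51 -2.02] F [ 0.2 -0.3 -0.2] gap 0.992 g 0.0
(array([ 0.53689377, -0.41841598,  0.11270957]), [[0.9, 0.9], [3.0, 0.2], [0.2, 3.3], [0.3, 2.7], [0.2, 0.9]])
(array([ 0.43519865, -0.1320219 ,  0.26410983]), [[0.2, 1.2], [1.2, 0.5], [2.8, 0.6], [0.4, 1.3]])
```

View pics/w2.png

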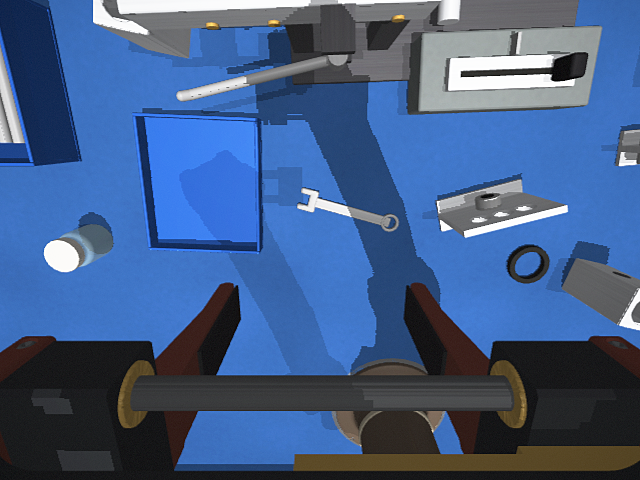

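This view shows the bar from its hinge at about (338,59) to its tip at about (183,96). The tray rim corners are at (134,114), (260,120), (261,252) and (150,250), the gate grip is near (572,64) and the fin's top is at (517,42). I'll take an enlarged crop of the stand.

Run:
```python
from h import *
im=cv2.imread('pics/w2.png'); cv2.imwrite('pics/c2.png',cv2.resize(np.vstack([im[0:125,150:420]]),None,fx=2.9,fy=2.9,interpolation=cv2.INTER_CUBIC))
cv2.imwrite('pics/c2.png',np.vstack([cv2.resize(im[0:110,150:420],(780,318),interpolation=cv2.INTER_CUBIC),cv2.resize(im[15:115,400:610],(780,282) if 0 else (592,282),interpolation=cv2.INTER_CUBIC).copy() if 0 else cv2.copyMakeBorder(cv2.resize(im[15:115,400:610],(592,282),interpolation=cv2.INTER_CUBIC),0,0,0,188,cv2.BORDER_CONSTANT)]))
c=load('w2')
for n,uv,z in [('hinge',(338,59),.22),('tip',(183,96),.22),('gate',(572,64),.1245),('fin top',(517,42),.087)]: print(n,plane(c,uv,z).round(4))
T=[[.11,.095,.035],[.11,-.095,.035],[-.11,-.095,.035],[-.11,.095,.035]]
print(fit([(c,T,[(134,114),(260,120),(261,252),(150,250)])],[.47,.33,0]))
```

```text
hinge [0.6218 0.1285 0.22  ]
tip [0.5887 0.2818 0.22  ]
gate [ 0.6347 -0.1607  0.1245]
fin top [ 0.6667 -0.1085  0.087 ]
(array([ 0.46835657,  0.33792484, -0.04308003]), [[0.1, 0.7], [0.2, 0.7], [0.2, 3.3], [0.1, 0.6]])
```

View pics/c2.png

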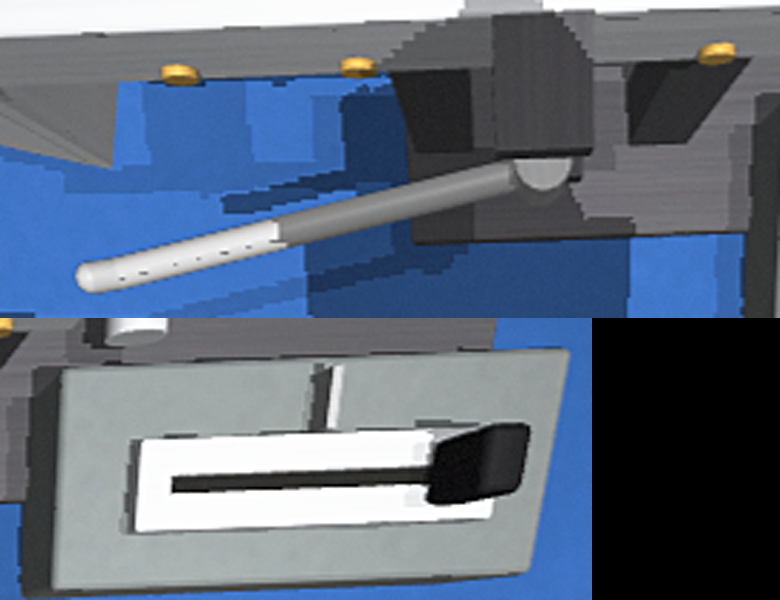

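Run:
```python
from h import *
c=load('w2'); q=lambda X,Y:(400+X/2.819,15+(Y-318)/2.82)
L=[[.02,-.12,.07],[.02,-.36,.07],[-.08,-.36,.07],[-.08,-.12,.07],[-.036,0,.22]]
uv=[q(66,368),q(570,350),q(525,572),q(53,588)]
s,r=fit([(c,L[:4],uv)],[.65,.12,0]); print('stand',s,r)
w=lambda l:world(s,[l])[0]
inv=lambda P:(R.from_euler('z',-s[2]).as_matrix()@(np.array(P)-[s[0],s[1],0])).round(4)
print('hinge',w([-.036,0,.22]),'px',proj(c,w([-.036,0,.22])), 'board L end px',proj(c,[w([0,.19,.245]),w([0,0,.245]),w([0,.19,.195])]))
P=plane(c,(580,65),.1245);print('gate',P,inv(P)); P=plane(c,q(336,397),.087); print('fin',P,inv(P))
P=plane(c,(150+95/2.889,277/2.889),.224); print('tip end',P,inv(P))
```

```text
stand [0.65922687 0.13096387 0.02909663] [[1.7, 1.2], [1.5, 0.6], [1.6, 2.0], [1.5, 1.3]]
hinge [0.62324211 0.12991654 0.22      ] px [[336.52039305  57.29487748]] board L end px [[117.38526915  11.30094903]
 [337.11419308   4.27220482]
 [145.75170326  28.3286682 ]]
gate [ 0.63358708 -0.17074495  0.1245    ] [-0.0344 -0.3008  0.1245]
fin [ 0.66558412 -0.11150971  0.087     ] [-0.0007 -0.2426  0.087 ]
tip end [0.58837097 0.28039382 0.224     ] [-0.0665  0.1514  0.224 ]
```

```bash
python3 -m handwheel '[[3.5,[3.17,-2.7,2.5],[0,0,0]],[3.5,[3.17,-2.7,2.5],[0,0,0]],[3.5,[3.17,-2.7,2.5],[0,0,0]],[3.5,[3.17,-2.7,2.5],[0,0,0]],[3.5,[0,0,0],[0,0,-0.1634]],[3.5,[0,0,0],[0,0,-0.1634]],[3.5,[0,0,0],[0,0,-0.1634]],[3.5,[0,0,0],[0,0,-0.1634]]]' 5 >/dev/null
python3 -m handwheel '[[3.5,[0,0,0],[0,0,-0.1634]],[3.5,[0,0,0],[0,0,-0.1634]],[3.5,[0,0,0],[0,0,-0.1634]],[3.5,[0,0,0],[0,0,-0.1634]],[3.5,[0,0,0],[0,0,-0.1634]],[3.5,[0,0,0],[0,0,-0.1634]],[3.5,[0,0,0],[0,0,-0.1634]],[3.5,[0,0,0],[0,0,0]]]' >/dev/null
python3 - <<'E'
from h import *
st(); ci,im=snap('wrist','w3'); go([.5952,.2508,.223],1.797)
cv2.imwrite('pics/w3s.png',cv2.resize(im,(480,360)))
E
```

```text
t5.12 p [0.5961 0.2495 0.3472] zax [-0.    -0.001 -1.   ] yax [ 0.975  0.222 -0.001] q [ 0.12  0.55 -0.96  1.35  0.44  1.47 -0.58] F [-0.   0.8  0.3] gap 0.401 g 0.0
shift cm [ 0.12 -0.05 12.43]
turn after [-0.     0.001 -0.005]
```

View pics/w3s.png

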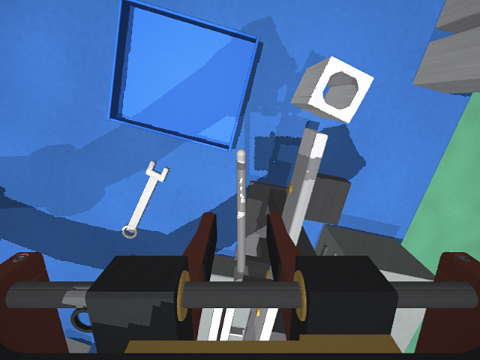

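The bar lies centred between the open fingers, at about (240,215) in the scaled picture. I'll go down, cage it and swing.

```bash
python3 -m handwheel '[[3.5,[0.12,0,4],[0,0,0]],[3.5,[0,0,4],[0,0,0]],[3.5,[0,0,4.4],[0,0,0]],[1.8,[0,0,0],[0,0,0]],[1.8,[0,0,0],[0,0,0]],[1.8,[0,0,0],[0,0,0]]]' 
python3 -m handwheel '[[1.8,[-0.105,-1.62,0],[0,0,-0.13]],[1.8,[-0.105,-1.62,0],[0,0,-0.13]],[1.8,[-0.105,-1.62,0],[0,0,-0.13]],[1.8,[-0.105,-1.62,0],[0,0,-0.13]],[1.8,[-0.105,-1.62,0],[0,0,-0.13]]]'
python3 -c "
from h import *
st()"
```

```text
time_s: 5.92
position: [0.5959, 0.2534, 0.2259]
orientation: [0.001, 0.623, 0.782, 0.001]
force: [0.0, 0.2, 0.1]
finger_gap: 0.204
gripper_force: 0.0
time_s: 6.55
position: [0.5274, 0.2121, 0.2256]
orientation: [0.001, 0.338, 0.941, 0.001]
force: [0.7, 1.6, -0.1]
finger_gap: 0.202
gripper_force: 0.9
t6.55 p [0.5274 0.2121 0.2256] zax [ 0.003  0.002 -1.   ] yax [0.636 0.771 0.003] q [ 0.32  0.58 -1.13  1.71  0.56  1.21 -0.07] F [ 0.7  1.6 -0.1] gap 0.202 g 0.9
```

```bash
python3 -m handwheel '[[1.8,[-0.105,-1.62,0],[0,0,-0.13]],[1.8,[-0.105,-1.62,0],[0,0,-0.13]],[1.8,[-0.105,-1.62,0],[0,0,-0.13]],[1.8,[-0.105,-1.62,0],[0,0,-0.13]],[1.8,[-0.105,-1.62,0],[0,0,-0.13]],[1.8,[-0.1,-1.3,0],[0,0,-0.1]],[1.8,[0,0,0],[0,0,0]]]'
python3 -c "
from h import *
st()"
```

```text
time_s: 7.42
position: [0.4994, 0.1229, 0.2245]
orientation: [0.001, -0.026, 1.0, -0.0]
force: [0.7, 0.2, 0.1]
finger_gap: 0.205
gripper_force: 0.0
t7.42 p [0.4994 0.1229 0.2245] zax [ 0.001 -0.    -1.   ] yax [-0.053  0.999 -0.   ] q [ 0.64  0.62 -1.37  1.83  0.65  1.24  0.69] F [0.7 0.2 0.1] gap 0.205 g 0.0
```

```bash
python3 -m handwheel '[[1.8,[0,-0.3,0],[0,0,0]],[1.8,[0,-0.3,0],[0,0,0]],[1.8,[0,0,0],[0,0,0]]]'
python3 -c "
from h import *
st()"
```

```text
time_s: 7.8
position: [0.4993, 0.1198, 0.2244]
orientation: [0.001, -0.028, 1.0, 0.002]
force: [0.7, 6.6, -0.5]
finger_gap: 0.208
gripper_force: 2.9
t7.80 p [0.4993 0.1198 0.2244] zax [ 0.002  0.003 -1.   ] yax [-0.056  0.998  0.003] q [ 0.65  0.62 -1.37  1.84  0.65  1.24  0.7 ] F [ 0.7  6.6 -0.5] gap 0.208 g 2.9
```

```bash
python3 -m handwheel '[[3,[0,0.6,0],[0,0,0]],[3,[0,0,-5],[0,0,0]],[3,[0,0,-5],[0,0,0]],[3,[0,0,-5],[0,0,0]],[4,[0,0,0],[0,0,0.164]],[4,[0,0,0],[0,0,0.164]],[4,[0,0,0],[0,0,0.164]],[4,[0,0,0],[0,0,0.164]]]'>/dev/null
python3 -m handwheel '[[4,[0,0,0],[0,0,0.164]],[4,[0,0,0],[0,0,0.164]],[4,[0,0,0],[0,0,0.164]],[4,[0,0,0],[0,0,0.164]],[4,[0,0,0],[0,0,0]]]'>/dev/null
python3 -c "
from h import *
st(); go([.4352,-.132,.33],1.835)"
```

```text
t9.43 p [0.4985 0.1239 0.3738] zax [ 0.    -0.001 -1.   ] yax [0.951 0.31  0.   ] q [ 0.54  0.29 -1.09  1.62  0.26  1.39 -0.26] F [-0.3  1.  -0.4] gap 0.45 g 0.0
shift cm [-22.35 -13.96   4.41]
turn after [0.    0.001 0.051]
```

```bash
python3 -m handwheel '[[4,[-4.47,-2.79,0.9],[0,0,0.01]],[4,[-4.47,-2.79,0.9],[0,0,0.01]],[4,[-4.47,-2.79,0.9],[0,0,0.01]],[4,[-4.47,-2.79,0.9],[0,0,0.01]],[4,[-4.47,-2.79,0.9],[0,0,0.01]],[4,[0,0,0],[0,0,0]],[4,[0,0,0],[0,0,0]]]' >/dev/null
python3 - <<'E'
from h import *
st(); ci,im=snap('wrist','w4'); cv2.imwrite('pics/w4s.png',im)
p=(.4352,-.132,.264)
print(proj(ci,world(p,[[.028,.072,.008],[-.028,.072,.008],[-.028,-.072,.008],[.028,-.072,.008],[0,.072,.118],[0,-.072,.118]])).round(0).tolist())
E
```

```text
t10.30 p [ 0.4303 -0.1301  0.3288] zax [ 0.  0. -1.] yax [0.965 0.264 0.   ] q [ 1.12  0.13 -1.    1.83  0.12  1.25  0.35] F [-0.2  0.   0.8] gap 0.455 g 0.0
[[347.0, 148.0], [304.0, 148.0], [305.0, 252.0], [344.0, 252.0], [326.0, 152.0], [325.0, 284.0]]
```

View pics/w4s.png

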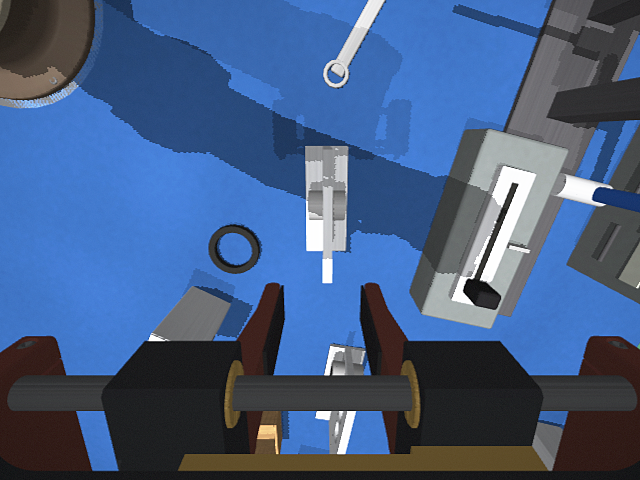

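The picture shows bracket c square under the gripper. Its flange corners are at (306,147), (348,146), (346,251) and (306,252), and its web top's near end is at (327,282), within 2 px of the prediction.

Run:
```python
from h import *
ci=load('w4')
s,r=fit([(ci,[[.028,.072,.008],[-.028,.072,.008],[-.028,-.072,.008],[.028,-.072,.008],[0,-.072,.118]],[(348,146.5),(306,147),(306,252),(346,251),(327,283)])],(.4352,-.132,.264))
print(s,r); g=world(s,[[0,0,.105]])[0]; print(g); go([g[0],g[1],.124],s[2]+np.pi/2)
```

```text
[ 0.43692708 -0.1301841   0.26379356] [[0.3, 0.2], [0.8, 0.5], [0.4, 0.6], [0.3, 0.5], [0.2, 0.4]]
[ 0.43692708 -0.1301841   0.105     ]
shift cm [-0.24  0.59 20.49]
turn after [ 0.    -0.     0.004]
```

```bash
python3 -m handwheel '[[4,[-0.24,0.6,5],[0,0,0]],[4,[0,0,5],[0,0,0]],[4,[0,0,5],[0,0,0]],[4,[0,0,4],[0,0,0]],[4,[0,0,1.7],[0,0,0]],[4,[0,0,0],[0,0,0]],[0.5,[0,0,0],[0,0,0]],[0.5,[0,0,0],[0,0,0]]]' 55
python3 -m handwheel '[[0.5,[0,0,0],[0,0,0]],[0.5,[0,0,0],[0,0,0]],[0.5,[0,0,0],[0,0,0]]]' | tail -3
python3 -c "
from h import *
st()"
```

```text
time_s: 11.35
position: [0.4374, -0.1318, 0.1229]
orientation: [0.001, 0.608, 0.794, 0.0]
force: [0.8, 0.0, 0.6]
finger_gap: 0.267
gripper_force: 0.0
force: [-2.3, -1.1, 7.7]
finger_gap: 0.112
gripper_force: 55.0
t11.72 p [ 0.4368 -0.1318  0.1223] zax [ 0.001 -0.001 -1.   ] yax [0.965 0.261 0.   ] q [ 0.91  0.42 -0.88  2.08  0.44  0.83  0.03] F [-2.3 -1.1  7.7] gap 0.112 g 55.0
```

```bash
python3 -m handwheel '[[0.5,[0,0,-4],[0,0,0]],[0.5,[0,0,-5],[0,0,0]],[0.5,[0,0,-5],[0,0,0]],[0.5,[0,0,-1],[0,0,0.12]],[0.5,[0,0,0],[0,0,0.115]],[0.5,[0,0,0],[0,0,0]]]' 55
python3 -c "
from h import *
st(); go([.38,.122,.262],1.600)"
```

```text
time_s: 12.48
position: [0.4357, -0.1315, 0.2711]
orientation: [-0.0, 0.696, 0.718, -0.001]
force: [0.3, 0.5, -5.8]
finger_gap: 0.104
gripper_force: 55.0
t12.47 p [ 0.4357 -0.1315  0.2711] zax [-0.001 -0.    -1.   ] yax [ 1.     0.03  -0.001] q [ 1.05  0.21 -0.97  1.9   0.19  1.13  0.04] F [ 0.3  0.5 -5.8] gap 0.104 g 55.0
shift cm [25.51 -4.8   0.92]
turn after [-0.001  0.     0.001]
```

```bash
python3 -m handwheel '[[0.5,[0,-2.4,0],[0,0,0]],[0.5,[0,-2.4,0],[0,0,0]],[0.5,[4.5,0,0],[0,0,0]],[0.5,[4.5,0,0],[0,0,0]],[0.5,[4.5,0,0],[0,0,0]],[0.5,[4.5,0,0],[0,0,0]],[0.5,[4.5,0,0],[0,0,0]],[0.5,[3,0,0.92],[0,0,0]]]' 55 >/dev/null
python3 -m handwheel '[[0.5,[0,0,0],[0,0,0]],[0.5,[0,0,0],[0,0,0]]]' 55|tail -3
python3 - <<'E'
from h import *
st(); ci,im=snap('wrist','w5'); s,im2=snap('side','s5'); t,im3=snap('top','t5')
c=lambda i,x,y,w,h,f:cv2.resize(i[y:y+h,x:x+w],None,fx=f,fy=f,interpolation=cv2.INTER_CUBIC)
cv2.imwrite('pics/m5.png',np.hstack([cv2.resize(im,(400,300)),np.vstack([c(im2,200,170,200,75,2),c(im3,190,160,200,75,2)])]))
E
```

```text
force: [-0.9, -0.2, -6.7]
finger_gap: 0.104
gripper_force: 55.0
t13.72 p [0.3806 0.1214 0.262 ] zax [-0.001 -0.    -1.   ] yax [ 1.     0.031 -0.001] q [ 0.76  0.13 -1.24  2.02  0.14  1.09 -0.51] F [-0.9 -0.2 -6.7] gap 0.104 g 55.0
```

View pics/m5.png

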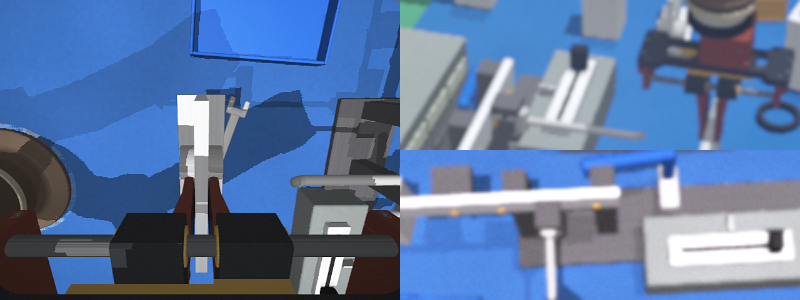

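The wrist view shows the bar's tip at about (467,291) in full pixels, running right. I'll measure its line in the picture.

Run:
```python
from h import *
ci=load('w5'); im=cv2.imread('pics/w5.png')
cv2.imwrite('pics/m5b.png',cv2.resize(im[260:330,440:620],None,fx=4,fy=4,interpolation=cv2.INTER_CUBIC))
print(proj(ci,[[.47,.1237,.22],[.50,.1245,.22],[.55,.126,.22]]).round(1).tolist())
for c in (490,510,530,550): print(c,im[276:310,c].mean(1).round().astype(int).tolist())
```

```text
[[474.9, 288.0], [526.3, 288.3], [612.0, 288.5]]
490 [136, 135, 139, 125, 86, 91, 105, 114, 121, 127, 133, 136, 140, 142, 145, 147, 146, 144, 140, 137, 128, 124, 84, 59, 58, 68, 64, 65, 64, 65, 64, 63, 66, 64]
510 [134, 136, 138, 123, 85, 94, 105, 115, 119, 128, 132, 137, 140, 143, 147, 147, 149, 145, 141, 136, 127, 117, 125, 61, 57, 62, 62, 63, 62, 64, 62, 64, 65, 64]
530 [121, 121, 122, 108, 85, 96, 104, 113, 121, 127, 131, 136, 139, 143, 145, 147, 146, 143, 140, 135, 126, 98, 97, 100, 98, 99, 100, 107, 66, 60, 64, 63, 64, 62]
550 [117, 115, 118, 96, 87, 93, 107, 114, 121, 127, 130, 136, 140, 140, 145, 147, 144, 141, 137, 134, 129, 98, 99, 98, 96, 98, 105, 52, 60, 63, 64, 62, 64, 60]
```

View pics/m5b.png

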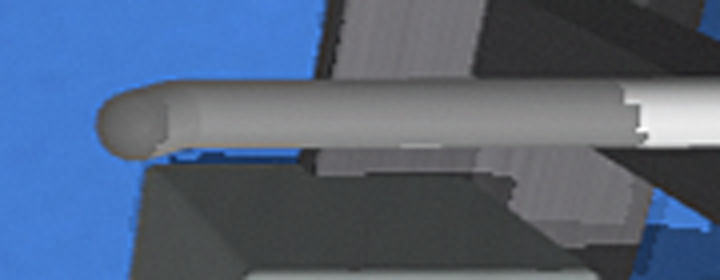

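The bar spans rows 279 to 297, centred on 288 as predicted, so the bar line is confirmed. I'll slide the bracket on.

```bash
python3 -m handwheel '[[0.5,[-0.15,0,0],[0,0,0]],[0.5,[0,3,0],[0,0,0]],[0.5,[0,3,0],[0,0,0]],[0.5,[0,3,0],[0,0,0]],[0.5,[0,2.5,0],[0,0,0]],[0.5,[0,0,0],[0,0,0]]]' 55
python3 -c "
from h import *
st(); go([.578,.1255,.262],1.600)"
```

```text
time_s: 14.62
position: [0.4975, 0.123, 0.2619]
orientation: [-0.001, 0.697, 0.717, 0.0]
force: [-0.8, 1.4, -5.9]
finger_gap: 0.109
gripper_force: 55.0
t14.62 p [0.4975 0.123  0.2619] zax [-0.001  0.001 -1.   ] yax [ 1.     0.027 -0.001] q [ 0.53  0.4  -1.11  1.79  0.39  1.19 -0.67] F [-0.8  1.4 -5.9] gap 0.109 g 55.0
shift cm [ 0.03  8.05 -0.01]
turn after [-0.001 -0.001 -0.002]
```

```bash
python3 -m handwheel '[[0.5,[0,3,0],[0,0,0]],[0.5,[0,3,0],[0,0,0]],[0.5,[0,2.05,0],[0,0,0]],[0.5,[0,0,0],[0,0,0]],[0.5,[0,0,0.7],[0,0,0]],[0.5,[0,0,0.6],[0,0,0]],[0.5,[0,0,0.1],[0,0,0]],[0.5,[0,0,0],[0,0,0]]]' 55
python3 -c "
from h import *
st()"
```

```text
time_s: 15.62
position: [0.5757, 0.126, 0.2491]
orientation: [0.0, 0.697, 0.718, -0.001]
force: [-5.6, -1.4, 4.7]
finger_gap: 0.109
gripper_force: 55.0
t15.62 p [0.5757 0.126  0.2491] zax [-0.    -0.001 -1.   ] yax [ 1.    0.03 -0.  ] q [ 0.41  0.55 -1.02  1.63  0.49  1.24 -0.68] F [-5.6 -1.4  4.7] gap 0.109 g 55.0
```

```bash
python3 -m handwheel '[[2.2,[0,0,0],[0,0,0]],[2.2,[0,0,0],[0,0,0]],[2.2,[0,0,-2],[0,0,0]],[2.2,[0,0,-4],[0,0,0]],[2.2,[0,0,-5],[0,0,0]],[3,[0,0,-2],[0,0,0]],[3,[0,0,0],[0,0,0]]]' 55
python3 - <<'E'
from h import *
st(); ci,im=snap('wrist','w6'); s,im2=snap('side','s6'); t,im3=snap('top','t6')
c=lambda i,x,y,w,h,f:cv2.resize(i[y:y+h,x:x+w],None,fx=f,fy=f,interpolation=cv2.INTER_CUBIC)
cv2.imwrite('pics/m6.png',np.hstack([cv2.resize(im,(400,300)),np.vstack([c(im2,200,170,200,75,2),c(im3,340,190,200,75,2)])]))
go([.53,-.38,.36],1.68)
E
```

```text
time_s: 16.5
position: [0.577, 0.1271, 0.3811]
orientation: [0.001, 0.697, 0.718, 0.002]
force: [1.0, -0.8, -0.7]
finger_gap: 0.345
gripper_force: 0.0
t16.50 p [0.577  0.1271 0.3811] zax [ 0.004  0.001 -1.   ] yax [1.    0.03  0.004] q [ 0.43  0.46 -1.07  1.43  0.4   1.48 -0.6 ] F [ 1.  -0.8 -0.7] gap 0.345 g 0.0
shift cm [-50.44  -6.11   1.8 ]
turn after [-0.001  0.    -0.08 ]
```

View pics/m6.png

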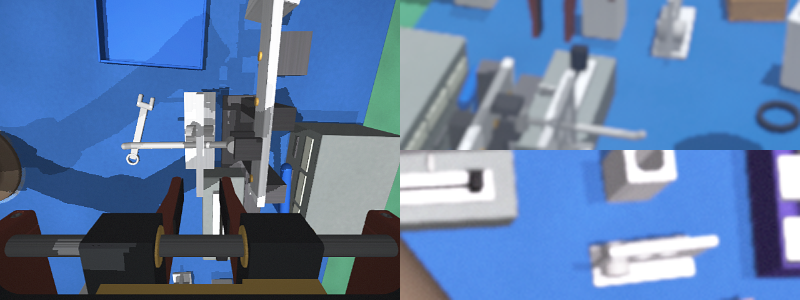

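The wrist view shows bracket c hanging at the inner place on the bar, with its web near (200,130). The far bracket is unmoved in the top crop. I'll go to it.

```bash
python3 -m handwheel '[[4,[-5.5,-0.6,0],[0,0,0]],[4,[-5.5,-0.6,0],[0,0,0]],[4,[-5.5,-0.6,0],[0,0,0]],[4,[-5.5,-0.6,0],[0,0,0]],[4,[-5.5,-0.6,0],[0,0,0]],[4,[-5.5,-0.6,0],[0,0,0]],[4,[-5.5,-0.6,0],[0,0,0]],[4,[-5.5,-0.6,0],[0,0,-0.04]]]' >/dev/null
python3 -m handwheel '[[4,[-5.5,-0.8,1],[0,0,-0.04]],[4,[-2,0,4],[0,0,0]],[4,[0,0,0],[0,0,0]],[4,[0,0,0],[0,0,0]]]'|tail -3
python3 - <<'E'
from h import *
st(); ci,im=snap('wrist','w7')
p=(.5369,-.4184,.113)
print(proj(ci,world(p,[[.028,.072,.008],[-.028,.072,.008],[-.028,-.072,.008],[.028,-.072,.008],[0,.072,.118],[0,-.072,.118]])).round(0).tolist())
E
```

```text
force: [0.5, 0.5, 0.6]
finger_gap: 0.454
gripper_force: 0.0
t18.15 p [ 0.54   -0.3885  0.3292] zax [ 0.     0.001 -1.   ] yax [0.994 0.111 0.001] q [ 1.14  0.61 -1.    1.32  0.51  1.47  0.29] F [0.5 0.5 0.6] gap 0.454 g 0.0
[[338.0, 168.0], [296.0, 168.0], [298.0, 269.0], [337.0, 269.0], [315.0, 178.0], [316.0, 305.0]]
```

View pics/w7.png

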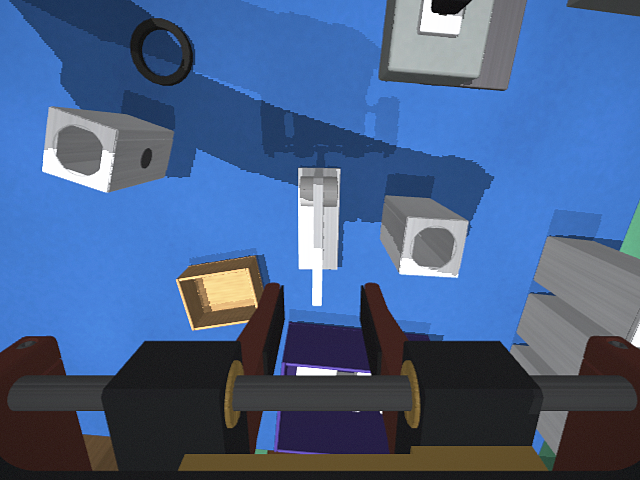

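The bracket lies under the gripper, flange corners (298,168), (340,168), (338,269) and (299,270), web end (317,304). Its bushing is at the top (+y end).

Run:
```python
from h import *
ci=load('w7')
s,r=fit([(ci,[[.028,.072,.008],[-.028,.072,.008],[-.028,-.072,.008],[.028,-.072,.008],[0,-.072,.118]],[(340,168),(298,168),(299,270),(338,269),(317,304.5)])],(.5369,-.4184,.113))
print(s,r); g=world(s,[[0,.017,.105]])[0]; print(g); go([g[0],g[1],.122],s[2]+np.pi/2)
```

```text
[ 0.53893061 -0.41760941  0.10336367] [[0.0, 0.1], [0.3, 0.2], [0.1, 1.0], [0.4, 0.2], [0.4, 0.5]]
[ 0.53717655 -0.40070014  0.105     ]
shift cm [-1.2 -0.5 20.8]
turn after [0.002 0.    0.009]
```

```bash
python3 -m handwheel '[[4,[-1.1,-0.5,5],[0,0,0.009]],[4,[0,0,5],[0,0,0]],[4,[0,0,5],[0,0,0]],[4,[0,0,4],[0,0,0]],[4,[0,0,1.7],[0,0,0]],[4,[0,0,0],[0,0,0]],[0.5,[0,0,0],[0,0,0]],[0.5,[0,0,0],[0,0,0]]]' 55
python3 -m handwheel '[[0.5,[0,0,0],[0,0,0]],[0.5,[0,0,0],[0,0,0]],[0.5,[0,0,0],[0,0,0]]]' | tail -3
python3 -c "
from h import *
st()"
python3 -m handwheel '[[0.5,[0,0,-4],[0,0,0]],[0.5,[0,0,-5],[0,0,0]],[0.5,[0,0,-5],[0,0,0]],[0.5,[0,0,0],[0,0,0.037]],[0.5,[0,0,0],[0,0,0.037]],[0.5,[0,0,0],[0,0,0]]]' 55
python3 -c "
from h import *
st(); go([.38,.121,.262],1.600)"
```

```text
time_s: 19.2
position: [0.5366, -0.4021, 0.1234]
orientation: [0.001, 0.671, 0.742, 0.0]
force: [-0.5, -0.7, -0.5]
finger_gap: 0.267
gripper_force: 0.0
force: [1.0, 0.2, 4.3]
finger_gap: 0.114
gripper_force: 55.0
t19.57 p [ 0.5362 -0.4019  0.1221] zax [ 0.001 -0.001 -1.   ] yax [0.995 0.1   0.001] q [ 1.13  0.78 -0.9   1.55  0.66  1.13  0.18] F [1.  0.2 4.3] gap 0.114 g 55.0
time_s: 20.32
position: [0.5344, -0.4016, 0.2587]
orientation: [-0.002, 0.698, 0.716, -0.001]
force: [0.3, 0.4, -6.6]
finger_gap: 0.109
gripper_force: 55.0
t20.32 p [ 0.5344 -0.4016  0.2587] zax [-0.004  0.002 -1.   ] yax [ 1.     0.026 -0.004] q [ 1.15  0.66 -0.95  1.41  0.53  1.35  0.2 ] F [ 0.3  0.4 -6.6] gap 0.109 g 55.0
shift cm [ 52.64 -14.1   -0.17]
turn after [-0.004 -0.002 -0.004]
```

```bash
python3 -m handwheel '[[0.5,[0,0,-4],[0,0,0]],[0.5,[5.2,-1.8,0],[0,0,0]],[0.5,[5.2,-1.8,0],[0,0,0]],[0.5,[5.2,-1.8,0],[0,0,0]],[0.5,[5.2,-1.8,0],[0,0,0]],[0.5,[5.2,-1.8,0],[0,0,0]],[0.5,[5.2,-1.8,0],[0,0,0]],[0.5,[5.2,-1.8,0],[0,0,0]]]' 55 >/dev/null
python3 -m handwheel '[[0.5,[5.2,-1.5,0],[0,0,0]],[0.5,[5.2,0,0],[0,0,0]],[0.5,[5.4,0,0],[0,0,-0.004]],[0.5,[0,0,3.7],[0,0,0]],[0.5,[0,0,0],[0,0,0]],[0.5,[0,0,0],[0,0,0]]]' 55|tail -3
python3 - <<'E'
from h import *
st(); ci,im=snap('wrist','w8'); go([.38,.1205,.262],1.600)
for c in (490,510,530,550): print(c,im[260:310,c].mean(1).round().astype(int).tolist())
E
```

```text
force: [0.4, -0.3, -5.3]
finger_gap: 0.109
gripper_force: 55.0
t22.07 p [0.3808 0.1163 0.2648] zax [-0.001  0.001 -1.   ] yax [ 1.     0.031 -0.001] q [ 0.89  0.17 -1.39  2.02  0.19  1.1  -0.55] F [ 0.4 -0.3 -5.3] gap 0.109 g 55.0
shift cm [ 0.45 -0.12  0.32]
turn after [ 0.001 -0.     0.001]
490 [140, 140, 140, 139, 140, 139, 139, 137, 140, 126, 88, 96, 111, 117, 123, 131, 137, 141, 145, 148, 149, 153, 151, 148, 143, 139, 127, 121, 118, 117, 119, 117, 121, 128, 63, 60, 60, 67, 66, 66, 66, 64, 67, 66, 66, 65, 64, 66, 67, 67]
510 [140, 138, 139, 139, 138, 138, 139, 139, 142, 127, 90, 96, 108, 119, 126, 130, 136, 140, 143, 147, 149, 151, 148, 147, 145, 137, 124, 124, 122, 125, 122, 126, 133, 128, 130, 129, 131, 129, 131, 130, 128, 130, 128, 128, 123, 119, 111, 116, 129, 104]
530 [172, 164, 255, 255, 254, 254, 254, 254, 255, 255, 107, 90, 109, 118, 126, 128, 137, 140, 145, 146, 149, 152, 148, 147, 143, 87, 155, 255, 255, 253, 252, 252, 252, 252, 251, 251, 252, 252, 252, 252, 252, 252, 253, 253, 253, 253, 253, 253, 253, 253]
550 [62, 82, 78, 77, 83, 78, 80, 79, 79, 77, 88, 100, 112, 119, 127, 131, 136, 140, 144, 147, 149, 150, 147, 144, 140, 135, 124, 136, 135, 135, 135, 134, 134, 135, 135, 134, 135, 135, 137, 136, 135, 136, 138, 135, 137, 136, 135, 137, 136, 136]
```

```bash
python3 -m handwheel '[[0.5,[0.38,0,0.28],[0,0,0]],[0.5,[0,0,0],[0,0,0]],[0.5,[0,3,0],[0,0,0]],[0.5,[0,3,0],[0,0,0]],[0.5,[0,3,0],[0,0,0]],[0.5,[0,0,0],[0,0,0]]]' 55
python3 -c "
from h import *
st(); go([.513,.1241,.262],1.600)"
```

```text
time_s: 22.88
position: [0.4727, 0.1226, 0.2615]
orientation: [-0.001, 0.697, 0.717, 0.001]
force: [-0.5, 0.4, -6.6]
finger_gap: 0.109
gripper_force: 55.0
t22.88 p [0.4727 0.1226 0.2615] zax [-0.     0.002 -1.   ] yax [1.    0.029 0.   ] q [ 0.61  0.39 -1.21  1.84  0.4   1.18 -0.7 ] F [-0.5  0.4 -6.6] gap 0.109 g 55.0
shift cm [ 0.04  4.03 -0.05]
turn after [ 0.    -0.002 -0.001]
```

```bash
python3 -m handwheel '[[0.5,[0,2,0],[0,0,0]],[0.5,[0,2,0],[0,0,0]],[0.5,[0,0,0],[0,0,0]],[0.5,[0,0,0.7],[0,0,0]],[0.5,[0,0,0.6],[0,0,0]],[0.5,[0,0,0.1],[0,0,0]],[0.5,[0,0,0],[0,0,0]]]' 55
python3 -m handwheel '[[2.2,[0,0,0],[0,0,0]],[2.2,[0,0,0],[0,0,0]],[2.2,[0,0,-2],[0,0,0]],[2.2,[0,0,-4],[0,0,0]],[2.2,[0,0,-5],[0,0,0]],[3,[0,0,-2],[0,0,0]],[3,[-4,0,0],[0,0,0]],[3,[-4,0,0],[0,0,0]]]' 55
python3 - <<'E'
from h import *
st(); ci,im=snap('wrist','w9'); s,im2=snap('side','s9'); t,im3=snap('top','t9')
c=lambda i,x,y,w,h,f:cv2.resize(i[y:y+h,x:x+w],None,fx=f,fy=f,interpolation=cv2.INTER_CUBIC)
cv2.imwrite('pics/m9.png',np.hstack([cv2.resize(im,(400,300)),np.vstack([c(im2,200,190,133,100,3),c(im3,230,160,200,75,2)])]))
E
```

```text
time_s: 23.75
position: [0.51, 0.1243, 0.2486]
orientation: [0.0, 0.696, 0.718, -0.0]
force: [-5.1, -1.3, 6.9]
finger_gap: 0.109
gripper_force: 55.0
time_s: 24.75
position: [0.5134, 0.044, 0.3794]
orientation: [0.001, 0.696, 0.718, 0.001]
force: [0.6, -1.1, -0.4]
finger_gap: 0.34
gripper_force: 0.0
t24.75 p [0.5134 0.044  0.3794] zax [ 0.002  0.    -1.   ] yax [0.999 0.032 0.002] q [ 0.78  0.35 -1.24  1.6   0.34  1.43 -0.46] F [ 0.6 -1.1 -0.4] gap 0.34 g 0.0Traceback (most recent call last):
  File "<stdin>", line 4, in <module>
    return _nx.concatenate(arrs, 0, dtype=dtype, casting=casting)
           ~~~~~~~~~~~~~~~^^^^^^^^^^^^^^^^^^^^^^^^^^^^^^^^^^^^^^^
ValueError: all the input array dimensions except for the concatenation axis must match exactly, but along dimension 1, the array at index 0 has size 399 and the array at index 1 has size 400
```

Run:
```python
from h import *
im,im2=[cv2.imread(f'pics/{t}.png') for t in ('w9','s9')]
cv2.imwrite('pics/m9.png',np.hstack([cv2.resize(im,(480,360)),cv2.resize(im2[190:340,190:323],(319,360),interpolation=cv2.INTER_CUBIC)]))
```

```text
(no output)
```

View pics/m9.png

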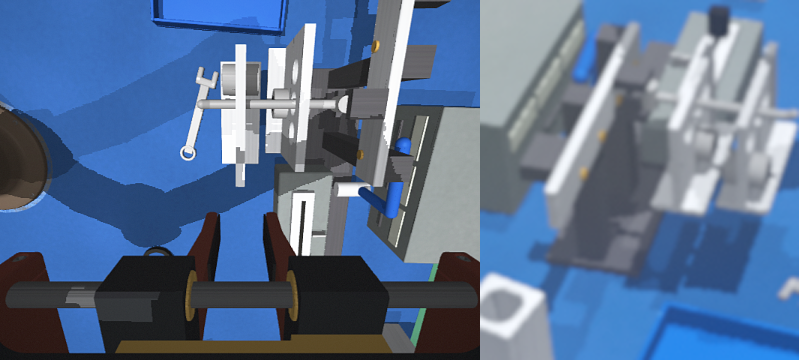

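The composite shows both brackets on the bar: the outer web is straight at (240,115), and the inner web is at about (305,97) and looks slightly slanted. I'll check numerically whether that is harmless yaw or a tilt.

Run:
```python
from h import *
im=cv2.imread('pics/w9.png').astype(int); ci=load('w9')
sat=im.max(2)-im.min(2)
for r in range(30,240,12):
    s=sat[r,280:470]<25
    d=np.flatnonzero(np.diff(s.astype(int)))+281
    print(r,d.tolist())
for x,yw in ((.578,.029),(.578,.12),(.513,.029)):
    o=world((x,.127,yw),[[-.028,.072,.135],[-.028,-.072,.135],[.0,.072,.245],[0,-.072,.245]]) 
    print(x,yw,proj(ci,o).round().tolist())
o=world((.513,.108,.029),[[-.028,.072,.135],[-.028,-.072,.135],[.0,.072,.245],[0,-.072,.245]]);print(proj(ci,o).round().tolist())
```

```text
30 []
42 [399, 420]
54 [389, 419]
66 [314, 328, 358, 418]
78 [314, 328, 358, 418]
90 [294, 348, 357, 417, 453]
102 [283, 291, 294, 348, 356]
114 [288, 295, 348, 356]
126 [295, 347, 356]
138 []
150 [295, 346, 355]
162 [295, 346, 355]
174 [296, 346, 354]
186 [296, 346, 354]
198 [296, 345, 353]
210 [296, 345, 379]
222 [314, 327, 366]
234 [314, 327, 366, 469]
0.578 0.029 [[360.0, 64.0], [356.0, 205.0], [417.0, 34.0], [402.0, 230.0]]
0.578 0.12 [[354.0, 67.0], [361.0, 206.0], [408.0, 34.0], [410.0, 230.0]]
0.513 0.029 [[296.0, 62.0], [299.0, 203.0], [325.0, 30.0], [324.0, 228.0]]
[[296.0, 82.0], [299.0, 219.0], [324.0, 60.0], [323.0, 250.0]]
```

The observed edges match a level pose: predicted flange edge (360,64) to (356,205), seen 358 to 354. Both brackets hang level. Now the gate.

```bash
python3 -m handwheel '[[4,[-5.2,2.8,0],[0,0,0.03]],[4,[-5.2,2.8,0],[0,0,0.03]],[4,[-5.2,2.8,0],[0,0,0.03]],[4,[-5.2,2.8,0],[0,0,0.03]],[4,[0,0,0],[0,0,0.16]],[4,[0,0,0],[0,0,0.16]],[4,[0,0,0],[0,0,0.16]],[4,[0,0,0],[0,0,0.16]]]' 20 >/dev/null
python3 -m handwheel '[[4,[0,0,0],[0,0,0.16]],[4,[0,0,0],[0,0,0.16]],[4,[0,0,0],[0,0,0.16]],[4,[0,0,0],[0,0,0.16]],[4,[0,0,0],[0,0,0.16]],[4,[0,0,0],[0,0,0]]]' | tail -3
python3 - <<'E'
from h import *
st(); ci,im=snap('wrist','w10'); go([.6336,-.1707,.118],.029)
s=(.6592,.1310,.0291)
print(proj(ci,world(s,[[0,-.2426,.087],[-.035,-.3008,.1245],[.02,-.36,.07],[-.08,-.36,.07],[-.08,-.12,.07],[.02,-.12,.07]])).round(0).tolist())
E
```

```text
force: [0.2, -0.5, -0.2]
finger_gap: 0.455
gripper_force: 0.0
t26.65 p [ 0.6226 -0.1637  0.3787] zax [ 0.001  0.    -1.   ] yax [ 0.044 -0.999 -0.   ] q [ 0.68  0.47 -0.77  1.31  0.32  1.49 -1.59] F [ 0.2 -0.5 -0.2] gap 0.455 g 0.0
shift cm [ 1.05  0.73 26.05]
turn after [-0.    -0.001  0.017]
[[282.0, 167.0], [329.0, 201.0], [376.0, 151.0], [371.0, 227.0], [194.0, 225.0], [187.0, 148.0]]
```

Run:
```python
from h import *
g=cv2.cvtColor(cv2.imread('pics/w10.png'),cv2.COLOR_BGR2GRAY).astype(int)
print('fin');
for r in range(148,186,3): print(r,g[r,265:300].tolist())
print('grip')
for r in range(180,226,3): print(r,''.join('#' if v<22 else '+' if v<45 else '-' if v<90 else '.' for v in g[r,285:360]))
```

```text
fin
148 [56, 56, 58, 56, 59, 58, 56, 58, 59, 58, 60, 56, 58, 59, 60, 61, 63, 65, 65, 64, 64, 65, 66, 66, 61, 65, 63, 65, 63, 64, 62, 64, 66, 66, 65]
151 [172, 174, 173, 172, 172, 172, 170, 171, 172, 171, 172, 172, 169, 173, 178, 128, 101, 109, 108, 110, 107, 110, 106, 109, 108, 107, 110, 108, 107, 108, 109, 110, 109, 110, 109]
154 [188, 191, 191, 191, 191, 192, 191, 192, 192, 191, 192, 190, 190, 190, 196, 141, 108, 116, 118, 114, 115, 115, 116, 115, 116, 115, 116, 114, 115, 116, 117, 116, 115, 118, 118]
157 [189, 187, 188, 192, 191, 191, 191, 191, 190, 190, 192, 190, 191, 197, 154, 144, 156, 173, 125, 87, 109, 115, 115, 117, 115, 115, 116, 115, 114, 114, 117, 117, 116, 116, 116]
160 [185, 186, 186, 188, 191, 191, 191, 192, 191, 190, 190, 189, 190, 196, 146, 140, 154, 169, 125, 83, 105, 116, 113, 117, 114, 115, 113, 114, 116, 116, 114, 114, 117, 116, 114]
163 [186, 186, 186, 189, 189, 190, 191, 188, 190, 188, 188, 187, 186, 193, 159, 145, 154, 167, 136, 89, 107, 116, 117, 115, 112, 114, 113, 114, 116, 114, 117, 116, 115, 115, 116]
166 [188, 188, 191, 190, 191, 189, 190, 185, 186, 186,
[... 1767 characters left out ...]
.....................+#+++++##++++++#.......................
204 ....................................+#+++++++++++++#.......................
207 ....................................##++#++++++++++#.......................
210 --------------------------------------############-........................
213 -----------------------------------........................................
216 -----------------------------------........................................
219 -----------------------------------........................................
222 --------.........------------------........................................
225 ....---------------------------------------------------------..............
```

```bash
python3 -m handwheel '[[4,[1.15,0.73,5],[0,0,0.017]],[4,[0,0,5],[0,0,0]],[4,[0,0,5],[0,0,0]],[4,[0,0,5],[0,0,0]],[4,[0,0,5],[0,0,0]],[4,[0,0,1],[0,0,0]],[1.5,[0,0,0],[0,0,0]],[1.5,[0,0,0],[0,0,0]]]' 15
python3 -m handwheel '[[1.5,[0,0,0],[0,0,0]],[1.5,[0,0,0],[0,0,0]],[1.5,[0,0,0],[0,0,0]]]' | tail -3
python3 -c "
from h import *
st()"
```

```text
time_s: 27.7
position: [0.6354, -0.1721, 0.1202]
orientation: [0.0, 1.0, 0.012, 0.002]
force: [-0.1, 0.6, 0.4]
finger_gap: 0.265
gripper_force: 0.0
force: [0.1, 3.0, 7.3]
finger_gap: 0.23
gripper_force: 15.0
t28.07 p [ 0.6354 -0.1714  0.1201] zax [ 0.004 -0.    -1.   ] yax [ 0.025 -1.     0.   ] q [ 0.64  0.69 -0.68  1.6   0.48  1.03 -1.73] F [0.1 3.  7.3] gap 0.23 g 15.0
```

```bash
python3 -m handwheel '[[1.5,[0,-1.2,0],[0,0,0]],[1.5,[0,-1.2,0],[0,0,0]],[1.5,[0,-1.2,0],[0,0,0]],[1.5,[0,-1.2,0],[0,0,0]],[1.5,[0,-1.15,0],[0,0,0]],[1.5,[0,0,0],[0,0,0]]]' 15
python3 - <<'E'
from h import *
st(); ci,im=snap('wrist','w11')
s=(.6592,.1310,.0291)
print(proj(ci,world(s,[[0.01,-.2414,.087],[0.01,-.2439,.087],[0.01,-.2389,.087],[-.035,-.2414,.1245]])).round(1).tolist())
g=cv2.cvtColor(im,cv2.COLOR_BGR2GRAY).astype(int)
u,v=proj(ci,world(s,[[0.005,-.2414,.087]]))[0].astype(int)
for r in range(v-12,v+14,4): print(r,u-25,g[r,u-25:u+25].tolist())
E
```

```text
time_s: 28.82
position: [0.6333, -0.1118, 0.1201]
orientation: [0.0, 1.0, 0.013, 0.001]
force: [-2.6, 1.9, 9.3]
finger_gap: 0.227
gripper_force: 15.0
t28.82 p [ 0.6333 -0.1118  0.1201] zax [ 0.003 -0.001 -1.   ] yax [ 0.026 -1.     0.001] q [ 0.56  0.67 -0.69  1.64  0.48  1.01 -1.83] F [-2.6  1.9  9.3] gap 0.227 g 15.0
[[322.1, 217.6], [326.9, 217.6], [317.3, 217.6], [322.5, 332.8]]
214 297 [112, 114, 113, 112, 112, 111, 110, 109, 110, 110, 112, 111, 111, 110, 109, 111, 113, 94, 82, 85, 84, 83, 122, 150, 153, 152, 151, 156, 162, 157, 140, 116, 111, 112, 115, 110, 112, 115, 113, 114, 113, 111, 113, 112, 111, 113, 111, 111, 111, 112]
218 297 [110, 109, 109, 111, 112, 111, 111, 112, 109, 107, 111, 108, 108, 108, 108, 111, 113, 93, 83, 85, 83, 78, 123, 151, 152, 152, 155, 156, 159, 159, 140, 116, 108, 112, 112, 111, 112, 111, 113, 111, 111, 111, 112, 112, 112, 109, 113, 112, 111, 113]
222 297 [111, 109, 112, 110, 111, 109, 108, 108, 108, 111, 108, 109, 110, 109, 110, 110, 112, 92, 83, 85, 83, 77, 120, 150, 153, 153, 155, 155, 160, 158, 142, 117, 109, 111, 112, 114, 114, 112, 112, 111, 10
[... 259 characters left out ...]
2, 110, 112, 111, 113, 112, 115]
230 297 [84, 83, 83, 81, 82, 84, 83, 81, 82, 84, 82, 85, 83, 83, 84, 83, 87, 84, 87, 85, 87, 75, 125, 152, 153, 152, 153, 158, 158, 159, 148, 102, 82, 83, 86, 86, 84, 87, 85, 87, 84, 87, 85, 82, 107, 114, 116, 113, 113, 111]
234 297 [86, 85, 85, 84, 84, 82, 85, 83, 84, 85, 86, 85, 84, 85, 89, 84, 86, 85, 87, 88, 85, 76, 123, 152, 152, 153, 155, 155, 158, 158, 149, 103, 81, 84, 87, 82, 85, 85, 86, 85, 86, 84, 85, 85, 105, 115, 116, 112, 115, 114]
238 297 [86, 85, 86, 86, 85, 86, 85, 86, 85, 85, 86, 85, 84, 85, 85, 85, 87, 85, 86, 86, 85, 79, 103, 114, 116, 115, 116, 114, 116, 115, 112, 90, 83, 85, 83, 85, 87, 84, 84, 86, 85, 86, 87, 85, 85, 86, 85, 87, 85, 85]
```

The fin is centred at column 323 against 322 for the grip centre, so the gate is at the mark. I'll hold here for 8 s, then shut it.

```bash
Z() { :; }
python3 -m handwheel '[[1.5,[0,0,0],[0,0,0]],[1.5,[0,0,0],[0,0,0]],[1.5,[0,0,0],[0,0,0]],[1.5,[0,0,0],[0,0,0]],[1.5,[0,0,0],[0,0,0]],[1.5,[0,0,0],[0,0,0]],[1.5,[0,0,0],[0,0,0]],[1.5,[0,0,0],[0,0,0]]]' >/dev/null
python3 -m handwheel '[[1.5,[0,0,0],[0,0,0]],[1.5,[0,0,0],[0,0,0]],[1.5,[0,0,0],[0,0,0]],[1.5,[0,0,0],[0,0,0]],[1.5,[0,0,0],[0,0,0]],[1.5,[0,0,0],[0,0,0]],[1.5,[0,0,0],[0,0,0]],[1.5,[0,0,0],[0,0,0]]]' >/dev/null
python3 -m handwheel '[[1.5,[0,0,0],[0,0,0]],[1.5,[0,0,0],[0,0,0]],[1.5,[0,0,0],[0,0,0]],[1.5,[0,0,0],[0,0,0]],[1.5,[0,0,0],[0,0,0]],[1.5,[0,0,0],[0,0,0]],[1.5,[0,0,0],[0,0,0]],[1.5,[0,0,0],[0,0,0]]]' >/dev/null
python3 -m handwheel '[[1.5,[0,0,0],[0,0,0]],[1.5,[0,0,0],[0,0,0]],[1.5,[0,0,0],[0,0,0]],[1.5,[0,0,0],[0,0,0]],[1.5,[0,0,0],[0,0,0]],[1.5,[0,0,0],[0,0,0]],[1.5,[0,0,0],[0,0,0]],[1.5,[0,0,0],[0,0,0]]]' >/dev/null
python3 -m handwheel '[[1.5,[0,0,0],[0,0,0]],[1.5,[0,0,0],[0,0,0]],[1.5,[0,0,0],[0,0,0]],[1.5,[0,0,0],[0,0,0]],[1.5,[0,0,0],[0,0,0]],[1.5,[0,0,0],[0,0,0]],[1.5,[0,0,0],[0,0,0]],[1.5,[0,0,0],[0,0,0]]]' >/dev/null
python3 -m handwheel '[[1.5,[0,0,0],[0,0,0]],[1.5,[0,0,0],[0,0,0]],[1.5,[0,0,0],[0,0,0]],[1.5,[0,0,0],[0,0,0]],[1.5,[0,0,0],[0,0,0]],[1.5,[0,0,0],[0,0,0]],[1.5,[0,0,0],[0,0,0]],[1.5,[0,0,0],[0,0,0]]]' >/dev/null
python3 -m handwheel '[[1.5,[0,0,0],[0,0,0]],[1.5,[0,0,0],[0,0,0]],[1.5,[0,0,0],[0,0,0]],[1.5,[0,0,0],[0,0,0]],[1.5,[0,0,0],[0,0,0]],[1.5,[0,0,0],[0,0,0]],[1.5,[0,0,0],[0,0,0]],[1.5,[0,0,0],[0,0,0]]]' >/dev/null
python3 -m handwheel '[[1.5,[0,0,0],[0,0,0]],[1.5,[0,0,0],[0,0,0]],[1.5,[0,0,0],[0,0,0]],[1.5,[0,0,0],[0,0,0]],[1.5,[0,0,0],[0,0,0]],[1.5,[0,0,0],[0,0,0]],[1.5,[0,0,0],[0,0,0]],[1.5,[0,0,0],[0,0,0]]]'
python3 -m handwheel '[[1.5,[0,1.2,0],[0,0,0]],[1.5,[0,1.2,0],[0,0,0]],[1.5,[0,1.2,0],[0,0,0]],[1.5,[0,1.2,0],[0,0,0]],[1.5,[0,1.15,0],[0,0,0]],[1.5,[0,0.3,0],[0,0,0]],[1.5,[0,0.3,0],[0,0,0]],[1.5,[0,0,0],[0,0,0]]]'
```

```text
time_s: 36.88
position: [0.6333, -0.1124, 0.1201]
orientation: [0.0, 1.0, 0.012, 0.001]
force: [-2.9, 1.9, 9.0]
finger_gap: 0.228
gripper_force: 15.0
time_s: 37.88
position: [0.6355, -0.1717, 0.1201]
orientation: [-0.003, 1.0, 0.015, 0.002]
force: [-2.4, 14.1, 7.9]
finger_gap: 0.228
gripper_force: 15.0
```

```bash
python3 -m handwheel '[[3.5,[0,-0.6,0],[0,0,0]],[3.5,[0,0,0],[0,0,0]],[3.5,[0,0,-3],[0,0,0]],[3.5,[0,0,-5],[0,0,0]],[3.5,[0,0,-5],[0,0,0]],[3.5,[0,0,-5],[0,0,0]],[3.5,[0,0,-5],[0,0,-0.15]],[3.5,[0,0,-3],[0,0,-0.16]]]' >/dev/null
python3 -m handwheel '[[3.5,[0,0,0],[0,0,-0.157]],[3.5,[0,0,0],[0,0,-0.157]],[3.5,[0,0,0],[0,0,-0.157]],[3.5,[0,0,0],[0,0,-0.157]],[3.5,[0,0,0],[0,0,-0.157]],[3.5,[0,0,0],[0,0,-0.157]],[3.5,[0,0,0],[0,0,-0.157]],[3.5,[0,0,0],[0,0,-0.157]]]' >/dev/null
python3 - <<'E'
from h import *
st(); c=load('w9')
for uv in ((321,72),(320.5,228)): print(plane(c,uv,.245))
for uv in ((417,78),(419,54),(420,42)): print('inner +x edge',plane(c,uv,.245))
go([.512,.124,.36],1.60)
E
```

```text
t39.88 p [ 0.6337 -0.1736  0.3776] zax [-0.    -0.001 -1.   ] yax [ 1.     0.023 -0.   ] q [ 0.82  0.61 -1.09  1.26  0.53  1.57 -0.17] F [-0.1  0.3 -0.2] gap 0.399 g 0.0
[0.50884816 0.17227924 0.245     ]
[0.51212696 0.05487481 0.245     ]
inner +x edge [0.57916306 0.17058858 0.245     ]
inner +x edge [0.57876851 0.18624065 0.245     ]
inner +x edge [0.57857681 0.19384527 0.245     ]
shift cm [ 30.03 -11.49   1.73]
turn after [-0.     0.001 -0.006]
```

```bash
python3 -m handwheel '[[3,[5,-2,0],[0,0,0]],[3,[5,-2,0],[0,0,0]],[3,[5,-2,0],[0,0,0]],[3,[5,-2,0],[0,0,0]],[3,[5,-2,0],[0,0,0]],[3,[5,-2,0],[0,0,-0.006]],[3,[0,0,0],[0,0,0]],[3,[0,0,0],[0,0,0]]]' 55 >/dev/null
python3 - <<'E'
from h import *
st(); go([.5105,.1243,.2486],1.60); snap('wrist','w12'); c=load('w12'); im=cv2.imread('pics/w12.png').astype(int); sat=im.max(2)-im.min(2)
print(proj(c,[[.5105,.09,.245],[.5105,.16,.245],[.5105,.185,.245]]).round())
for r in (100,130,160,175,250,270): print(r,(np.flatnonzero(np.diff((sat[r,270:420]<25).astype(int)))+271).tolist())
E
```

```text
t40.88 p [0.5087 0.1241 0.3777] zax [ 0.001 -0.001 -1.   ] yax [1.    0.024 0.001] q [ 0.6   0.37 -1.23  1.58  0.35  1.44 -0.63] F [ 1.  -1.1 -0.3] gap 0.34 g 0.0
shift cm [ 0.04  0.17 12.91]
turn after [ 0.001  0.001 -0.005]
[[323. 278.]
 [325. 198.]
 [326. 167.]]
100 []
130 []
160 [274, 287, 294, 301, 340, 358]
175 [283, 286, 288, 289, 290, 301, 352, 357]
250 [299, 346, 354]
270 [299, 345, 367]
```

```bash
python3 -m handwheel '[[3,[0,0.2,5],[0,0,0]],[3,[0,0,5],[0,0,0]],[3,[0,0,2.9],[0,0,0]],[3,[0,0,0],[0,0,0]],[0.5,[0,0,0],[0,0,0]],[0.5,[0,0,0],[0,0,0]],[0.5,[0,0,0],[0,0,0]],[0.5,[0,0,0],[0,0,0]]]' 55
python3 -c "
from h import *
st()"
```

```text
time_s: 41.92
position: [0.5105, 0.1248, 0.2486]
orientation: [0.0, 0.698, 0.716, -0.0]
force: [1.4, -1.7, -0.8]
finger_gap: 0.107
gripper_force: 54.9
t41.92 p [0.5105 0.1248 0.2486] zax [ 0.    -0.001 -1.   ] yax [1.    0.025 0.   ] q [ 0.53  0.47 -1.15  1.78  0.46  1.2  -0.73] F [ 1.4 -1.7 -0.8] gap 0.107 g 54.9
```

Gripped. Lifting 12 mm and withdrawing along the bar.

```bash
python3 -m handwheel '[[0.5,[0,0,-0.7],[0,0,0]],[0.5,[0,0,-0.55],[0,0,0]],[0.5,[0,0,0],[0,0,0]],[0.5,[0,-2.5,0],[0,0,0]],[0.5,[0,-2.5,0],[0,0,0]],[0.5,[0,0,0],[0,0,0]]]' 55
python3 -m handwheel '[[0.5,[0,-3,0],[0,0,0]],[0.5,[0,-3,0],[0,0,0]],[0.5,[0,-2.5,0],[0,0,0]],[0.5,[0,0,-4],[0,0,0.01]],[0.5,[0,0,0],[0,0,0.06]],[0.5,[0,0,0],[0,0,0]]]' 55
python3 -c "
from h import *
st(); go([.5142,.352,.127],1.528)"
```

```text
time_s: 42.68
position: [0.4584, 0.1242, 0.261]
orientation: [0.0, 0.698, 0.716, -0.001]
force: [0.3, -0.4, -5.9]
finger_gap: 0.109
gripper_force: 54.9
time_s: 43.42
position: [0.3756, 0.1218, 0.3015]
orientation: [0.001, 0.723, 0.691, 0.0]
force: [-0.3, -0.4, -6.7]
finger_gap: 0.106
gripper_force: 55.0
t43.42 p [0.3756 0.1218 0.3015] zax [ 0.001 -0.001 -1.   ] yax [ 0.999 -0.045  0.001] q [ 0.98  0.05 -1.41  1.97  0.06  1.17 -0.49] F [-0.3 -0.4 -6.7] gap 0.106 g 55.0
shift cm [23.64 12.79 17.44]
turn after [ 0.001  0.001 -0.002]
```

```bash
python3 -m handwheel '[[0.5,[4.5,0,0],[0,0,0]],[0.5,[4.5,0,0],[0,0,0]],[0.5,[4.5,0.5,0],[0,0,0]]]' 55 >/dev/null
python3 -c "
from h import *
st(); go([.5142,.352,.127],1.528)"
```

```text
t43.80 p [0.3864 0.2577 0.3001] zax [-0.002 -0.    -1.   ] yax [ 0.999 -0.044 -0.002] q [ 0.39  0.31 -1.29  1.83  0.32  1.24 -1.04] F [ 0.9 -0.4 -4.9] gap 0.109 g 55.0
shift cm [ 9.99 12.39 17.28]
turn after [-0.002  0.    -0.001]
```

```bash
python3 -m handwheel '[[0.5,[3.5,2,0],[0,0,0]],[0.5,[3.5,3.4,0],[0,0,0]],[0.5,[3,3.5,2],[0,0,0]],[0.5,[0,3.5,3],[0,0,0]],[0.5,[0,0,4],[0,0,0]],[0.5,[0,0,0],[0,0,0]],[0.5,[0,0,0],[0,0,0]]]' 55 >/dev/null
python3 - <<'E'
from h import *
st(); go([.5142,.352,.127],1.528)
ci,im=snap('wrist','w13'); t,im3=snap('top','t13')
B=(im[:,:,0]>110)&(im[:,:,2]<90)&(im[:,:,1]<150)
T=[[.11,.095,.035],[.11,-.095,.035],[-.11,-.095,.035],[-.11,.095,.035]]
print('wrist pred',proj(ci,world((.4684,.3379,-.043),T)).round().tolist()); p=proj(t,world((.4684,.3379,-.043),T)).round(1); print('top pred',p.tolist())
cv2.imwrite('pics/c13.png',np.hstack([cv2.resize(im,(480,360)),cv2.resize(im3[220:320,145:234],(320,360),interpolation=cv2.INTER_CUBIC)]))
E
```

```text
t44.67 p [0.5142 0.352  0.2119] zax [-0.     0.001 -1.   ] yax [ 0.999 -0.043 -0.   ] q [ 0.    0.66 -1.05  1.59  0.6   1.24 -1.2 ] F [ 0.5  0.9 -5. ] gap 0.11 g 55.0
shift cm [-0.01  0.    8.49]
turn after [-0.    -0.001 -0.   ]
wrist pred [[395.0, 142.0], [383.0, 329.0], [176.0, 329.0], [148.0, 142.0]]
top pred [[163.2, 233.1], [230.8, 234.7], [226.8, 313.2], [157.5, 311.7]]
```

The tray model projects onto the tray as seen in the first top picture, within 3 px. Setting it down.

```bash
python3 -m handwheel '[[0.5,[0,0,4],[0,0,0]],[0.5,[0,0,3],[0,0,0]],[0.5,[0,0,1],[0,0,0]],[0.5,[0,0,0.3],[0,0,0]],[0.5,[0,0,0.2],[0,0,0]],[0.5,[0,0,0.1],[0,0,0]],[0.5,[0,0,0],[0,0,0]]]' 55
python3 -m handwheel '[[2.6,[0,0,0],[0,0,0]],[2.6,[0,0,0],[0,0,0]],[2.6,[0,0,-2],[0,0,0]],[2.6,[0,0,-5],[0,0,0]],[3,[0,0,-5],[0,0,0]],[3,[0,0,-5],[0,0,0]],[3,[-4,0,-5],[0,0,-0.035]],[3,[-4,0,-2],[0,0,-0.035]]]' 55
python3 -c "
from h import *
st(); go([.5735,.1255,.2486],1.60)"
```

```text
time_s: 45.65
position: [0.5152, 0.3515, 0.127]
orientation: [0.0, 0.723, 0.691, 0.001]
force: [-1.3, -3.3, 5.6]
finger_gap: 0.111
gripper_force: 55.0
time_s: 46.65
position: [0.5118, 0.2731, 0.3683]
orientation: [0.0, 0.697, 0.717, 0.002]
force: [0.7, -0.9, -0.8]
finger_gap: 0.344
gripper_force: 0.0
t46.65 p [0.5118 0.2731 0.3683] zax [ 0.004  0.003 -1.   ] yax [1.    0.029 0.004] q [ 0.23  0.49 -1.18  1.48  0.45  1.47 -0.93] F [ 0.7 -0.9 -0.8] gap 0.344 g 0.0
shift cm [-14.96   5.69  11.95]
turn after [ 0.004 -0.003  0.   ]
```

```bash
python3 -m handwheel '[[2.3,[-5,2,0],[0,0,0]],[2.3,[-5,2,0],[0,0,0]],[2.3,[-4.95,1.8,0],[0,0,0]],[2.3,[0,0,0],[0,0,0]],[2.3,[0,0,0],[0,0,0]]]' 55 >/dev/null
python3 - <<'E'
from h import *
st(); go([.575,.1258,.2486],1.60); ci,im=snap('wrist','w14'); g=im.astype(int)
print(proj(ci,[[.5695,.17,.245],[.5795,.17,.245],[.5695,.08,.245],[.5795,.08,.245]]).round(1).tolist())
for r in (150,185,190,270,290): print(r,[tuple(x) for x in [g[r,c] .tolist() for c in range(295,350,3)]] if 0 else g[r,290:360,1].tolist())
E
```

```text
t47.27 p [0.5737 0.125  0.365 ] zax [ 0.001  0.001 -1.   ] yax [1.    0.026 0.001] q [ 0.49  0.51 -1.18  1.46  0.47  1.48 -0.66] F [-0.4  0.   1. ] gap 0.265 g 0.0
shift cm [ 0.06  0.13 11.64]
turn after [ 0.001 -0.001 -0.003]
[[317.9, 189.7], [331.0, 190.0], [315.5, 296.7], [327.3, 297.0]]
150 [123, 124, 127, 125, 124, 124, 124, 111, 180, 255, 253, 249, 249, 246, 248, 249, 249, 249, 249, 249, 249, 248, 247, 248, 249, 250, 250, 248, 249, 250, 249, 249, 250, 250, 249, 249, 249, 248, 248, 247, 248, 249, 255, 206, 134, 140, 140, 140, 142, 143, 145, 142, 140, 141, 142, 143, 144, 144, 146, 145, 153, 114, 78, 62, 57, 58, 59, 58, 57, 57]
185 [74, 76, 75, 74, 75, 73, 71, 57, 189, 255, 255, 255, 255, 255, 255, 255, 255, 255, 255, 255, 255, 254, 254, 254, 255, 255, 242, 186, 206, 246, 251, 250, 250, 249, 249, 249, 248, 248, 248, 247, 249, 253, 227, 195, 195, 194, 196, 196, 204, 202, 195, 193, 196, 197, 200, 200, 200, 202, 207, 214, 133, 66, 76, 78, 77, 76, 78, 74, 78, 54]
190 [71, 75, 72, 74, 74, 75, 70, 53, 170, 255, 253, 250, 249, 247, 247, 247, 248, 248, 248, 247, 247, 246, 245, 248, 249, 2
[... 159 characters left out ...]
213, 172, 127, 87, 72, 72, 76, 76, 76, 77, 78, 83, 52]
270 [74, 75, 71, 75, 74, 72, 69, 55, 199, 255, 255, 245, 212, 197, 190, 192, 194, 194, 193, 192, 189, 189, 193, 194, 196, 196, 190, 190, 191, 195, 197, 196, 196, 195, 192, 191, 193, 194, 193, 196, 195, 193, 190, 187, 190, 194, 194, 191, 192, 191, 190, 193, 186, 189, 199, 212, 127, 52, 64, 65, 63, 64, 65, 62, 65, 65, 66, 67, 51, 51]
290 [34, 32, 36, 29, 34, 31, 27, 23, 20, 10, 68, 77, 74, 72, 74, 73, 73, 72, 75, 74, 73, 74, 74, 75, 74, 71, 56, 174, 199, 194, 194, 194, 190, 190, 192, 189, 193, 192, 203, 142, 103, 110, 110, 108, 111, 110, 111, 109, 111, 109, 109, 107, 108, 116, 65, 15, 19, 25, 29, 32, 33, 33, 32, 34, 33, 32, 36, 33, 35, 37]
```

The inner web spans columns 318 to 331, as predicted. Grasping it.

```bash
python3 -m handwheel '[[2.3,[0.05,0.1,5],[0,0,0]],[2.3,[0,0,4],[0,0,0]],[2.3,[0,0,2.6],[0,0,0]],[2.3,[0,0,0],[0,0,0]],[0.5,[0,0,0],[0,0,0]],[0.5,[0,0,0],[0,0,0]],[0.5,[0,0,0],[0,0,0]],[0.5,[0,0,0],[0,0,0]]]' 55
python3 -m handwheel '[[0.5,[0,0,-0.7],[0,0,0]],[0.5,[0,0,-0.55],[0,0,0]],[0.5,[0,0,0],[0,0,0]],[0.5,[0,-2.5,0],[0,0,0]],[0.5,[0,-2.5,0],[0,0,0]],[0.5,[0,-2.5,0],[0,0,0]],[0.5,[0,0,0],[0,0,0]]]' 55
python3 -c "
from h import *
st()"
```

```text
time_s: 48.32
position: [0.5751, 0.1256, 0.2485]
orientation: [-0.0, 0.698, 0.716, 0.001]
force: [-0.3, 2.8, 2.6]
finger_gap: 0.109
gripper_force: 55.0
time_s: 49.2
position: [0.4986, 0.1223, 0.2603]
orientation: [0.0, 0.698, 0.716, -0.001]
force: [1.1, -1.4, -5.7]
finger_gap: 0.107
gripper_force: 55.0
t49.20 p [0.4986 0.1223 0.2603] zax [-0.001 -0.002 -1.   ] yax [ 1.     0.026 -0.001] q [ 0.59  0.46 -1.22  1.79  0.46  1.22 -0.74] F [ 1.1 -1.4 -5.7] gap 0.107 g 55.0
```

```bash
python3 -m handwheel '[[0.5,[0,-3,0],[0,0,0]],[0.5,[0,-3,0],[0,0,0]],[0.5,[0,-3,0],[0,0,0]],[0.5,[0,0,-4],[0,0,0.035]],[0.5,[4,0,0],[0,0,0.035]],[0.5,[4,0,0],[0,0,0]],[0.5,[4,0,0],[0,0,0]],[0.5,[0,0,0],[0,0,0]]]' 55 >/dev/null
python3 -c "
from h import *
st(); go([.4234,.338,.127],1.528)"
```

```text
t50.20 p [0.4134 0.2444 0.3009] zax [ 0.     0.003 -1.   ] yax [ 0.999 -0.038  0.   ] q [ 0.4   0.35 -1.27  1.8   0.35  1.25 -1.  ] F [-1.   0.7 -6.5] gap 0.111 g 55.0
shift cm [ 9.34  0.63 17.42]
turn after [ 0.    -0.003  0.005]
```

```bash
python3 -m handwheel '[[0.5,[3.1,0.2,0],[0,0,0.005]],[0.5,[3.1,0.2,0],[0,0,0]],[0.5,[3.1,0.2,1.5],[0,0,0]],[0.5,[0,0,4],[0,0,0]],[0.5,[0,0,4],[0,0,0]],[0.5,[0,0,0],[0,0,0]]]' 55 >/dev/null
python3 -c "
from h import *
st(); go([.4234,.338,.127],1.528)"
python3 -m handwheel '[[0.5,[0,0,4],[0,0,0]],[0.5,[0,0,2.5],[0,0,0]],[0.5,[0,0,0.8],[0,0,0]],[0.5,[0,0,0.3],[0,0,0]],[0.5,[0,0,0.3],[0,0,0]],[0.5,[0,0,0.1],[0,0,0]],[0.5,[0,0,0],[0,0,0]]]' 55
python3 -c "
from h import *
st()"
```

```text
t50.95 p [0.4243 0.3305 0.2028] zax [-0.004 -0.004 -1.   ] yax [ 0.999 -0.05  -0.004] q [ 0.06  0.55 -1.11  1.8   0.53  1.14 -1.28] F [-0.2 -0.  -5.3] gap 0.109 g 55.0
shift cm [ 0.77 -0.1   7.58]
turn after [-0.004  0.004 -0.008]
time_s: 51.82
position: [0.4254, 0.333, 0.1269]
orientation: [0.001, 0.725, 0.689, 0.001]
force: [-0.4, -4.5, 5.3]
finger_gap: 0.115
gripper_force: 55.0
t51.83 p [0.4254 0.333  0.1269] zax [ 0.002  0.    -1.   ] yax [ 0.999 -0.05   0.002] q [-0.01  0.63 -1.03  1.88  0.64  1.01 -1.37] F [-0.4 -4.5  5.3] gap 0.115 g 55.0
```

```bash
python3 -m handwheel '[[2.6,[0,0,0],[0,0,0]],[2.6,[0,0,0],[0,0,0]],[2.6,[0,0,-2],[0,0,0]],[2.6,[0,0,-5],[0,0,0]],[3,[0,0,-5],[0,0,0]],[3,[0,0,-5],[0,0,0]],[3,[-4,0,-5],[0,0,0]],[3,[-4,0,-2],[0,0,0]]]' 55 >/dev/null
python3 - <<'E'
from h import *
st(); ci,im=snap('wrist','w15'); s,im2=snap('side','s15'); t,im3=snap('top','t15')
cv2.imwrite('pics/m15.png',np.hstack([cv2.resize(im,(400,300)),cv2.resize(im2[250:400,170:370],(400,300),interpolation=cv2.INTER_CUBIC)]))
P=[[.028,.072,.013],[-.028,.072,.013],[-.028,-.072,.013],[.028,-.072,.013],[0,.072,.123],[0,-.072,.123]]
for p in ((.5145,.336,-.043),(.4254,.335,-.045)): print((proj(ci,world(p,P))*.625).round().tolist())
go([.6232-.125,.1285-.0036,.223],3.1416+.029)
E
```

```text
t52.83 p [0.4202 0.2551 0.3679] zax [ 0.003  0.002 -1.   ] yax [ 0.999 -0.046  0.003] q [ 0.4   0.31 -1.29  1.67  0.3   1.39 -0.98] F [ 1.2 -1.   0.4] gap 0.341 g 0.0
[[257.0, 49.0], [230.0, 49.0], [228.0, 117.0], [252.0, 117.0], [256.0, 38.0], [251.0, 126.0]]
[[215.0, 51.0], [188.0, 51.0], [189.0, 119.0], [214.0, 119.0], [202.0, 41.0], [202.0, 129.0]]
shift cm [-12.33   8.3   14.33]
turn after [ 0.002  0.003 -1.654]
```

View pics/m15.png

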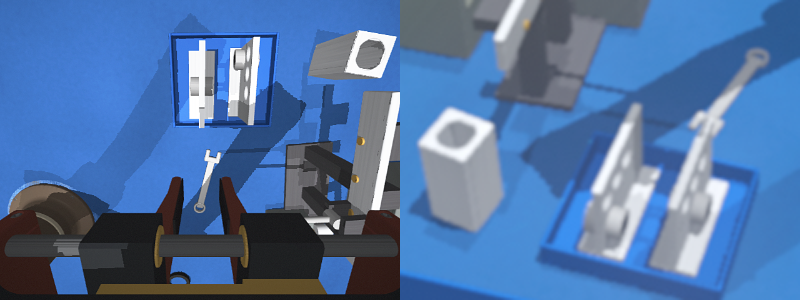

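Both brackets stand upright in the tray, near (202,80) and (245,80) in the wrist part and clear in the side part. Now I'll fold the hook by pushing it with closed fingers from its -y side. I'll work out the waypoints first.

```bash
python3 -m handwheel '[[0,[-5,3.1,0],[0,0,-0.025]],[0,[-5,3.1,0],[0,0,-0.025]],[0,[-5,3.1,0],[0,0,-0.026]],[0,[0,0,0],[0,0,0]],[0,[0,0,0],[0,0,0]]]' 20 >/dev/null
python3 - <<'E'
from h import *
st(); H=np.array([.6232,.1285]); go([.513,.099,.223],1.6)
X=np.array([-np.sin(.029),np.cos(.029)]);Y=np.array([np.cos(.029),np.sin(.029)]) # tool x,y in world for h=1.6
prev=np.array([.513,.099])
for th in np.linspace(1.571,0,12):
    f=th+.029; u=np.array([-np.sin(f),np.cos(f)]); n=np.array([np.cos(f),np.sin(f)])
    d=.005+.0135*abs(np.cos(th))+.010*abs(np.sin(th)); P=H+.11*u-d*n
    s=P-prev; print(th.round(2),P.round(4),'tool cm',round(s@X*100,2),round(s@Y*100,2)); prev=P
E
```

```text
t53.60 p [0.5093 0.1037 0.3641] zax [-0.001  0.002 -1.   ] yax [ 1.     0.029 -0.001] q [ 0.67  0.39 -1.27  1.62  0.37  1.42 -0.61] F [-0.5  0.8  0.1] gap 0.007 g 0.0
shift cm [-0.5   0.37 14.11]
turn after [-0.001 -0.002 -0.001]
1.57 [0.5137 0.1103] tool cm 1.13 0.1
1.43 [0.512  0.1243] tool cm 1.4 -0.13
1.29 [0.5121 0.1386] tool cm 1.43 0.05
1.14 [0.5142 0.1531] tool cm 1.44 0.25
1.0 [0.5183 0.1675] tool cm 1.43 0.45
0.86 [0.5245 0.1815] tool cm 1.38 0.66
0.71 [0.5328 0.1948] tool cm 1.3 0.87
0.57 [0.5431 0.207 ] tool cm 1.19 1.07
0.43 [0.5554 0.2177] tool cm 1.04 1.26
0.29 [0.5694 0.2267] tool cm 0.85 1.43
0.14 [0.5849 0.2335] tool cm 0.64 1.57
0.0 [0.6015 0.2379] tool cm 0.39 1.67
```

```bash
python3 -m handwheel '[[0,[-0.5,0.37,4.7],[0,0,0]],[0,[0,0,4.7],[0,0,0]],[0,[0,0,4.7],[0,0,0]],[0,[0,0,0],[0,0,0]],[0,[1.13,0.1,0],[0,0,0]],[0,[1.4,-0.13,0],[0,0,0]],[0,[1.43,0.05,0],[0,0,0]],[0,[1.44,0.25,0],[0,0,0]]]'
python3 -m handwheel '[[0,[1.43,0.45,0],[0,0,0]],[0,[1.38,0.66,0],[0,0,0]],[0,[1.3,0.87,0],[0,0,0]],[0,[1.19,1.07,0],[0,0,0]],[0,[1.04,1.26,0],[0,0,0]],[0,[0.85,1.43,0],[0,0,0]],[0,[0.64,1.57,0],[0,0,0]],[0,[0,0,0],[0,0,0]]]'
python3 -m handwheel '[[0,[0.3,0.9,0],[0,0,0]],[0,[0.1,0.7,0],[0,0,0]],[0,[0,0.2,0],[0,0,0]],[0,[0,0,0],[0,0,0]]]'
python3 -c "
from h import *
st()"
```

```text
time_s: 54.6
position: [0.5153, 0.152, 0.224]
orientation: [0.001, 0.698, 0.716, 0.0]
force: [0.0, -3.2, 0.3]
finger_gap: 0.005
gripper_force: 1.2
time_s: 55.6
position: [0.5868, 0.2326, 0.223]
orientation: [-0.001, 0.698, 0.716, 0.001]
force: [-0.6, -0.4, -0.5]
finger_gap: 0.005
gripper_force: 0.0
time_s: 56.1
position: [0.6042, 0.2357, 0.2234]
orientation: [0.0, 0.698, 0.716, 0.0]
force: [-0.5, -0.1, 0.4]
finger_gap: 0.005
gripper_force: 0.1
t56.10 p [0.6042 0.2357 0.2234] zax [ 0.  0. -1.] yax [1.    0.026 0.   ] q [ 0.2   0.69 -1.04  1.51  0.61  1.29 -0.89] F [-0.5 -0.1  0.4] gap 0.005 g 0.1
```

```bash
for i in 1 2; do :; done
python3 -m handwheel '[[0,[0,0.2,0],[0,0,0]],[0,[0,0.2,0],[0,0,0]],[0,[0,0,0],[0,0,0]]]' | sed -n 2p\;4p
python3 -m handwheel '[[0,[0,0.2,0],[0,0,0]],[0,[0,0.2,0],[0,0,0]],[0,[0,0,0],[0,0,0]]]' | sed -n 2p\;4p
```

```text
position: [0.605, 0.2358, 0.2233]
force: [-12.1, -3.3, 4.4]
position: [0.6053, 0.2358, 0.2232]
force: [-26.5, -7.1, 11.9]
```

```bash
python3 -m handwheel '[[0,[0,-1.4,0],[0,0,0]],[0,[0,-0.8,0],[0,0,0]],[0,[0,0,-5],[0,0,0]],[0,[0,0,-5],[0,0,0]],[0,[0,0,-5],[0,0,0]],[0,[0,-3,0],[0,0,0]],[0,[0,0,0],[0,0,0]]]'
python3 - <<'E'
from h import *
ci,im=snap('wrist','w16'); g=cv2.cvtColor(im,cv2.COLOR_BGR2GRAY).astype(int)
for r in (.06,.09,.12,.145):
    P=np.array([[.6232-np.sin(.029)*r,.1285+np.cos(.029)*r,.22]]); u,v=proj(ci,P)[0]; print(round(u,1),round(v,1),g[int(round(v)),int(u)-22:int(u)+23].tolist())
E
```

```text
time_s: 57.72
position: [0.5589, 0.2351, 0.3746]
orientation: [0.001, 0.697, 0.717, 0.001]
force: [-0.2, -0.4, -0.0]
finger_gap: 0.005
gripper_force: 0.0
386.5 283.1 [70, 75, 73, 78, 76, 74, 75, 75, 73, 73, 74, 71, 73, 73, 75, 69, 72, 98, 123, 131, 136, 146, 153, 152, 145, 140, 127, 105, 97, 99, 98, 101, 102, 103, 101, 100, 99, 96, 101, 102, 101, 96, 99, 101, 97]
388.3 253.0 [77, 74, 76, 78, 74, 74, 75, 74, 75, 73, 73, 73, 74, 74, 75, 71, 91, 115, 126, 132, 138, 153, 158, 153, 141, 138, 127, 89, 71, 50, 38, 37, 38, 40, 40, 39, 39, 39, 39, 41, 37, 39, 38, 37, 37]
390.3 221.1 [49, 54, 52, 53, 54, 53, 57, 53, 54, 55, 53, 54, 54, 54, 50, 67, 101, 119, 129, 138, 143, 156, 158, 148, 141, 137, 114, 70, 47, 54, 54, 57, 51, 54, 54, 53, 54, 56, 53, 53, 56, 52, 52, 66, 72]
392.0 193.0 [117, 123, 85, 68, 69, 68, 70, 68, 71, 69, 69, 69, 72, 70, 68, 58, 82, 97, 101, 105, 105, 110, 112, 113, 109, 108, 107, 83, 56, 51, 52, 53, 54, 55, 54, 55, 55, 52, 52, 53, 54, 53, 52, 53, 51]
```

The bar lies within 1 px of the folded line and everything is released. Handing in.

```bash
python3 -c "
from plant import env
print(env.job_done())"
```

```text
the job is handed in; nothing more can be done
None
```

I handed the job in at about 58 s of robot time, with every step carried out; the hand-in gave no verdict. Both brackets hung level, the gate stood open at the mark for about 8 s and was shut again, the brackets stand upright in the tray, the hook is folded flat, and I saw nothing else on the bench moved.

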